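# Lock the sauce dispenser's portion adjuster

### The arm

A 7-joint arm with a two-finger parallel gripper is mounted at the origin on the work surface. World frame = base frame: x ahead of the robot, y to its left, z up, the work surface at z = 0. Lengths are in m, angles in rad, forces in N, time in s.
With the tool pointing down it reaches from about 0.425 to 0.825 m from the base axis. Payload 3.6 kg.
Tool frame: the origin (TCP) lies on the centre line of the jaws, within the pads' length; the fingertips stand 14 mm ahead of it and the grasp point (between the pads) lies 5 mm behind it; z points along the fingers, y is the direction in which the jaws open and shut (so a half turn about z gives the same grasp; the last joint's range is limited). The gripper opens to 93 mm and grips with 3 to 60 N. Pads are 15 mm wide; open, the fingers measure 128 mm over their backs; the gripper's body (75 mm by 188 mm) begins 65 mm behind the grasp point.
Start: joints at [1.222, 0.615, -0.013, 1.423, 0.008, 1.103, -0.04], TCP at [0.206, -0.616, 0.233] pointing down, gripper open.
Joint ranges: [-3.12, 3.12], [-0.3, 2.06], [-1.34, 1.32], [0.26, 2.42], [-1.36, 4.5], [0.01, 1.98], [-2.84, 2.84]. Speed limits (rad/s): [2.79, 2.79, 3.14, 3.14, 3.14, 3.14, 3.14].

### API

Orientations are given as a unit quaternion [x, y, z, w].
In Python, from rig import ctrl gives the robot as it stands.
- The arm moves only by the tool servo_tool, never from a script. Its argument "commands" is a list of rows, each an object of numbers: "wx", "wy", "wz": the turn, a rotation vector about the tool's x, y, z in units of 8 degrees (1.0 is 8 degrees); "tx", "ty", "tz": the shift along the tool's x, y, z in units of 50 mm (1.0 is 50 mm); "claw": the opening, from -1 (shut) to 1 (fully open), so that 0 is half open. In form: [{"wx": .., "wy": .., "wz": .., "tx": .., "ty": .., "tz": .., "claw": ..}, ...]. A call has 1 to 20 rows; each row shifts and turns the pose as measured when the row begins, along the tool's axes as they then stand; what a row does not reach is not made up. A row lasts 1/10 s, in which the tool goes at most 50 mm and 8.59 degrees, less where a joint would pass 70% of its speed; a pose out of reach is approached as far as the arm can. A call is refused whole if a number of a shift passes 1 or a number of a turn 1, either way. A call with a gripper value outside its range is refused whole. The fingers move at their own pace and stop on an object; "force" is the grip in N (left out, the last holds). Time passes only in rows, so rows that do not move let the fingers close. It gives the time, the measured TCP pose, the force and the opening at its end, in the units of the state.
- ctrl.get_state(): the state, without advancing time (a new reading comes with each control period).
- ctrl.snapshot(name): name is "scene" or "top"; returns (picture, depth): 400x640x3 uint8, red, green, blue; 400x640 float32, m along the optical axis (not along the pixel's ray), 0 where there is no reading.
- ctrl.get_calibration(name): a dict with "fx", "fy", "cx", "cy" (pixels), "xyz" and "orientation" of the camera in the world. Camera axes: x right, y up, looking along -z (the intrinsics and any distortion apply to the point x, -y, -z); pixel columns grow to the right and rows downward; lengths in m; the calibration is good to about 2 mm. A picture is of the moment at which its call begins. get_calibration takes no time and is no camera call.
- ctrl.sign_off(): hands the job in, once; it reports no verdict.
The state is a dict: "clock": time; "joints": joint angles; "qvel": joint speeds; "tau": joint torques, N m; "tool_pos": TCP position; "eef_rot": TCP orientation; "ft_force": force on the tool from outside, world axes, zero at the start; "wrist_torque": the same for the moment, N m; "width": opening from 0.0 (shut) to 1.0 (fully open).
Only numpy, scipy, OpenCV 4.12 (cv2) and the standard library are available. Lean on these libraries where they do the work, as an engineer would, in place of code of your own. Each camera call takes 0.05 s, during which the arm holds its last target.

### The job

Lock the portion adjuster on the sauce dispenser: seat the box spanner on the flats of the brass barrel with its handle lying on the tie bar beside the stop rod, then turn the knurled lock ring clockwise, the rod holding the spanner and so the barrel, until the ring is firmly tight but not forced. The barrel must not wander far and must end with its red mark on the red index line. Then lift the spanner off and lay it flat on the black mat, without disturbing the other things on the counter.

Things in the scene. Friction and masses are not known exactly. Their poses are not given: they have to be found in the camera images.
- dispenser: Sauce portion dispenser, fixed: base plate 12 mm thick, upright cylinder, and a light metal head plate 200 x 134 x 14 mm, its top 121 mm above the counter, on four tie rods at 85 mm (x) and 50 mm (y) from the middle. Origin on the counter on the cylinder's axis, z up. Spout and tie bar are on its -x side. The red index line on the head lies 0.43 rad clockwise (from above) of the -x direction.
- stop_rod: The stop rod, fixed: the upright steel tie rod 14 mm thick at x -85, y +50 mm in the dispenser's frame, top 20 mm above the tie bar. Origin at its foot, 12 mm above the counter. The handle of the seated spanner swings clockwise against it, about 97 mm from the barrel's axis (10 N there is about 1 N m at the ring). A like rod stands at y -50 mm.
- flats (a point): Point on the upright axis of the brass adjuster barrel, on its 42 mm wide shoulder where the spanner seats; turns with the barrel. Above it stands the tang with the flats: 30 mm along this point's x, 20 mm along y, 16 mm tall, the top edge stepped in 1.5 mm. Its -x points roughly to the tie bar; the red mark on the tang's top is on the -x half.
- barrel (a joint): Turn of the barrel in the head (rad), growing clockwise from above. 0: red mark on the red index line. Starts at -0.30 to -0.14. It turns more freely (0.12 N m) than the ring turns on it (0.24 N m), so unless held it goes round with the ring. With the seated spanner's handle against the stop rod and the ring tight it comes to rest within about 0.03 of 0.
- ring_mid (a point): Centre of the knurled dark steel lock ring on the barrel: 56 mm across, 20 mm tall, its middle 24 mm above the head plate and 17 mm below the point flats. Clear all round to 75 mm from the axis, but for the seated spanner above it: its head lies within the ring's outline (corners 31 mm from the axis) and its handle runs out on one side.
- ring (a joint): Turn of the lock ring on the barrel (rad), growing clockwise from above, which tightens it. Starts loose at -0.75 to -0.40; at 0 it bites, and from there the torque climbs about 0.5 N m for each 0.02 rad that the hand turns on. Tight is 0.7 to 1.1 N m (at least 0.5), kept up for a moment; above 1.5 N m the thread is spoilt. It stays where it is left.
- spanner: Box spanner of light metal, loose, flat, 12 mm thick, about 0.2 kg: head 44 x 44 mm with a through slot 31.5 (x) by 21.5 mm (y), and a straight handle 18 mm wide along -x, ending 132 mm from the slot's centre, blue at the end. Origin at the slot's centre on the underside, z up. Seated, its origin is at the point flats, its x along that of flats. Starts on the mat.
- spanner_mid (a point): Middle of the bare part of the spanner's handle, 50 mm from the slot's centre, at half thickness; a good place to grip, across the handle's 18 mm, near the centre of mass. On the dispenser it is 25 mm inside the tie bar.
- mat: Black rubber tool mat, fixed on the counter, 200 mm (x) x 190 mm (y), 3 mm thick. Origin at the centre of its underside. The spanner's middle must come back to within 80 mm of its centre.
- brush: Bystander: white cleaning brush 150 mm long, lying on the mat along its x, 60 to 70 mm off its centre on the +y side. Origin at its underside.
- cup: Bystander: paper sauce cup 58 mm wide, 32 mm high, on the dispenser's base under the spout. Origin at its underside.
- cup_stack: Bystander: nested paper cups, 60 mm wide, 53 mm high, on the red tray. Origin at the underside.
- sauce_bottle: Bystander: red bottle 56 mm wide, 150 mm high, on the red tray (200 x 190 x 3 mm) that lies on the other side of the dispenser from the mat. Origin at its underside.
- salt_shaker: Bystander: metal salt shaker 62 mm wide, 97 mm high, beyond the dispenser on the left. Origin at its underside.
- carton: Bystander: empty red carton about 60 x 96 mm, 135 mm high, beyond the dispenser on the right. Origin at its underside.
- tie_bar (a point): Middle of the top of the tie bar: a flat bar 140 mm long (along the dispenser's y), 20 mm wide, bolted to the two front tie rods, its top 162 mm above the counter and level with the point flats. The rods stick 20 mm out of it. The rear rods end in domed nuts 17 mm above the head.
There are look-alikes about, which are no part of the job. Of the things that look like the spanner, take the one that is farthest from the robot's base at the start.

How it is judged:
By the outcome, as a careful person would: the job done as asked, in the order asked, and still so for the second after the job is handed in, with the robot touching nothing.
It also fails if it takes over 69 s, if anything falls off the work surface, if the arm or the gripper's body presses on something with over 40 N, if the wrist force passes 120 N, or if a joint passes its speed limit or range.

## Working session

There is one attempt and no reset: what is moved stays moved. The work goes in short steps, Python scripts to look and compute and a tool call to move; the robot and the scene stay as the last step left them, time stands still between calls to the robot, and variables do not carry over. Pictures are saved under pics/ and viewed, and the job is handed in when it is done.

Besides the shell and the picture viewer there is one more tool, called after "Request:" by a JSON object that holds its "op" and its "data". servo_tool: Moves the arm, as the interface text tells. Its arguments: {"type":"object","properties":{"commands":{"type":"array"},"force":{"type":"number"}},"required":["commands"]}

```bash
ls; mkdir -p pics
cat > h.py <<'E'
import numpy as np, cv2
from scipy.spatial.transform import Rotation as R
from rig import ctrl
def snap(name,fn):
    p,d=ctrl.snapshot(name); cv2.imwrite('pics/'+fn+'.png',p[:,:,::-1]); np.save('pics/'+fn+'.npy',d); return p,d
def crop(fn,out,x0,y0,x1,y1,s):
    p=cv2.imread('pics/'+fn+'.png')[y0:y1,x0:x1]; p=cv2.resize(p,None,fx=s,fy=s,interpolation=cv2.INTER_CUBIC); cv2.imwrite('pics/'+out+'.png',p)
def cal(name):
    c=ctrl.get_calibration(name); return c,R.from_quat(c['orientation']).as_matrix(),np.array(c['xyz'])
def ray(name,u,v):
    c,M,o=cal(name); K=np.array([[c['fx'],0,c['cx']],[0,c['fy'],c['cy']],[0,0,1.]])
    x,y=(u-c['cx'])/c['fx'],(v-c['cy'])/c['fy']
    return o,M@np.array([x,-y,-1.])
def atz(name,u,v,z):
    o,r=ray(name,u,v); return o+r*(z-o[2])/r[2]
def atd(name,u,v,d):
    o,r=ray(name,u,v); return o+r*d
def proj(name,P):
    c,M,o=cal(name); q=M.T@(np.array(P)-o); return c['cx']+c['fx']*q[0]/-q[2], c['cy']+c['fy']*(-q[1])/-q[2]
E
python3 - <<'E'
from h import *
np.set_printoptions(precision=4,suppress=True)
for n in('scene','top'):
    print(ctrl.get_calibration(n)); snap(n,n+'0')
print(ctrl.get_state())
E
```

```text
pics
{'fx': 391.04535936630117, 'fy': 391.04535936630117, 'cx': 311.6923011800625, 'cy': 206.86844276632394, 'xyz': array([1.066 , 0.1265, 1.0858]), 'orientation': array([0.165 , 0.2045, 0.7481, 0.6093])}
{'fx': 383.4378916536577, 'fy': 383.4378916536577, 'cx': 316.054933862195, 'cy': 198.55147481676144, 'xyz': array([ 0.3227, -0.0148,  1.0309]), 'orientation': array([-0.0771,  0.0786,  0.7045, -0.7012])}
{'clock': 0.1, 'joints': array([ 1.2215,  0.6158, -0.0126,  1.4247,  0.0081,  1.1034, -0.0404]), 'qvel': array([-0.0004, -0.0001,  0.0012, -0.0023,  0.001 ,  0.0001,  0.0002]), 'tau': array([  0.0001, -46.0045,   0.2096, -16.6244,  -0.0612,   0.017 ,
         0.0001]), 'tool_pos': array([ 0.206 , -0.6158,  0.2316]), 'eef_rot': array([ 0.987 ,  0.1607, -0.0002, -0.0011]), 'ft_force': array([-0.2546, -0.1777,  0.2912]), 'wrist_torque': array([0.0028, 0.0005, 0.0138]), 'width': 0.9999999251680552}
```

View pics/scene0.png

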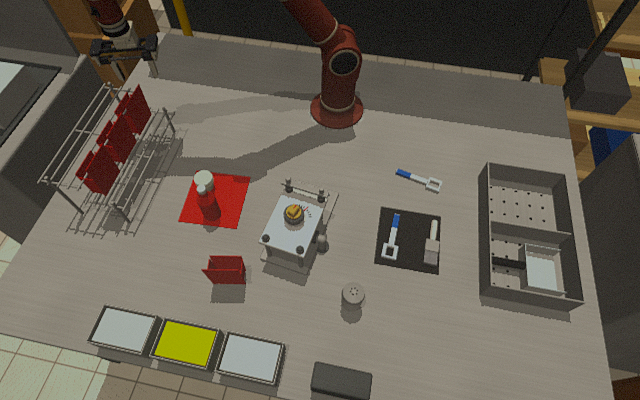

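View pics/top0.png

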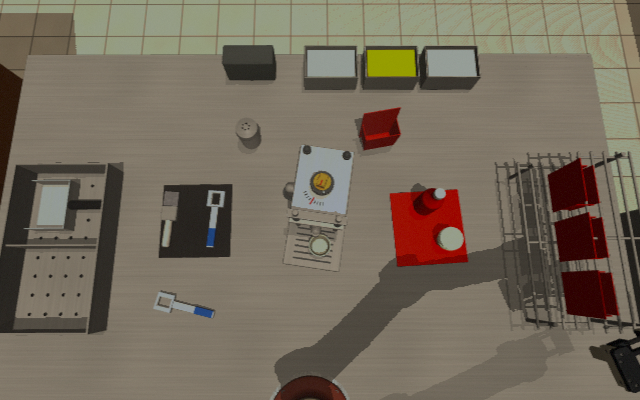

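The scene and top views agree: the dispenser is at about (320,195) in top. The mat is at (196,220) with the spanner at (213,215), and the look-alike is off the mat at (185,305), nearer the base. I'll enlarge these.

Run:
```python
from h import *
crop('top0','c1',270,130,380,280,5)
crop('top0','c2',150,170,250,270,6)
crop('scene0','c3',250,170,350,270,6)
```

```text
(no output)
```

View pics/c1.png

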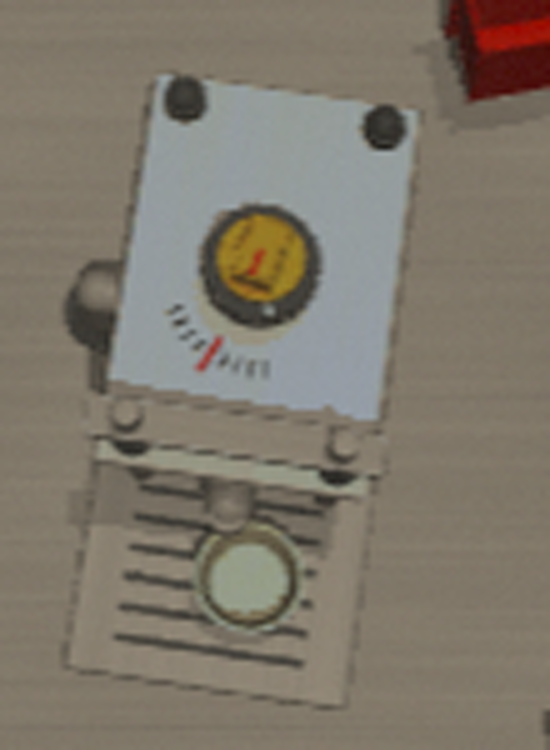

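View pics/c2.png

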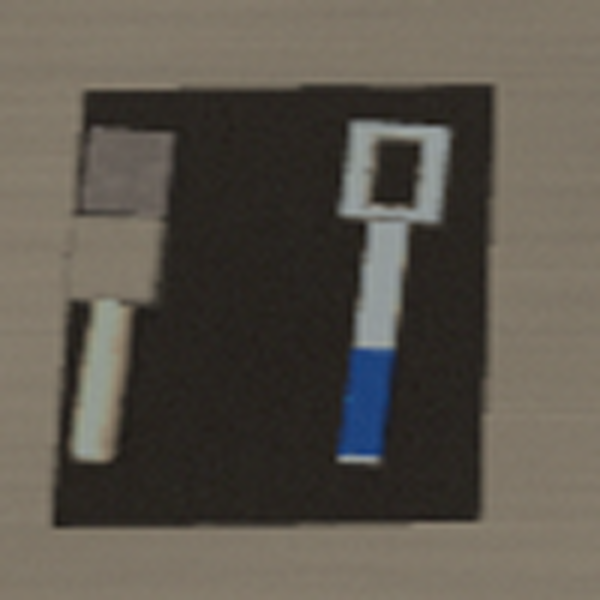

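View pics/c3.png

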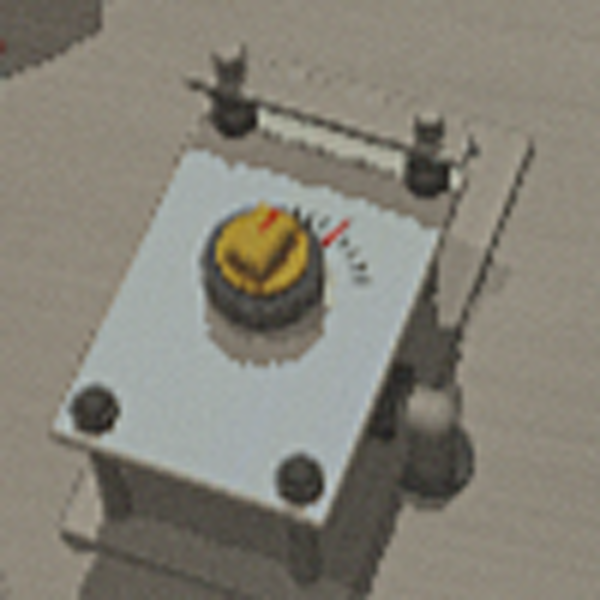

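The top crop shows the plate corners, the tang's red mark at crop (256,262) and the index line at (209,353). The spanner's slot is centred at about (397,172) in the c2 crop, with its handle end at (360,460). Now to measure.

```bash
cat >> h.py <<'E'
def cu(x,y,x0,y0,s): return ((x+.5)/s-.5+x0,(y+.5)/s-.5+y0)
np.set_printoptions(precision=4,suppress=True)
E
python3 - <<'E'
from h import *
A=lambda x,y,z: atz('top',*cu(x,y,270,130,5),z)
d=np.load('pics/top0.npy')
tl,tr,br,bl=[A(*p,.121) for p in((157,75),(420,112),(380,420),(108,382))]
print('plate',tl,tr,br,bl,'c',(tl+tr+br+bl)/4)
print('sizes',np.linalg.norm(tl-tr),np.linalg.norm(bl-br),np.linalg.norm(tl-bl),np.linalg.norm(tr-br))
for v in (tl-bl,tr-br): print('yaw x',np.arctan2(v[1],v[0]))
for v in (tl-tr,bl-br): print('yaw y',np.arctan2(v[1],v[0])-np.pi/2)
print('barrel ring top', A(261,268,.155)); print('nuts', A(185,95,.135),A(385,125,.135)); print('rods',A(128,411,.182),A(344,442,.182))
print('index',A(209,353,.121),A(200,370,.121),A(219,337,.121)); print('mark',A(256,262,.178), A(262,250,.178),A(248,274,.178))
B=lambda x,y,z: atz('top',*cu(x,y,150,170,6),z)
print('slot',B(397,172,.015),'end',B(360,460,.015))
for p in((350,120),(451,127),(440,222),(340,215)): print('hd',B(*p,.015))
print('mat',[B(*p,.003) for p in((86,90),(494,86),(480,520),(54,525))])
Cc=lambda x,y,z: atz('scene',*cu(x,y,250,170,6),z)
print('scene plate',[Cc(*p,.121) for p in((55,432),(323,522),(440,232),(195,152))])
# depth checks
for n,x,y in(('plate',300,160),('mat',200,190)):
  print(n,atd('top',x,y,d[y,x]))
E
```

```text
plate [0.6658 0.0199 0.121 ] [ 0.6457 -0.1117  0.121 ] [ 0.4893 -0.0883  0.121 ] [0.5086 0.043  0.121 ] c [ 0.5774 -0.0343  0.121 ]
sizes 0.1331208253933509 0.1327310028205917 0.15891520094406414 0.15811462456124495
yaw x -0.14613618818910776
yaw x -0.1485876121071904
yaw y -0.15191254785048636
yaw y -0.14589433070454505
barrel ring top [ 0.5563 -0.0309  0.155 ]
nuts [0.65   0.0055 0.135 ] [ 0.634  -0.0928  0.135 ]
rods [0.4828 0.03   0.182 ] [ 0.4682 -0.067   0.182 ]
index [ 0.5228 -0.0059  0.121 ] [ 0.5143 -0.0015  0.121 ] [ 0.5307 -0.0108  0.121 ]
mark [ 0.553  -0.0282  0.178 ] [ 0.5587 -0.031   0.178 ] [ 0.5473 -0.0245  0.178 ]
slot [0.5527 0.2548 0.015 ] end [0.4228 0.2642 0.015 ]
hd [0.577  0.2774 0.015 ]
hd [0.5735 0.2313 0.015 ]
hd [0.5295 0.2342 0.015 ]
hd [0.5329 0.2794 0.015 ]
mat [array([0.5948, 0.4034, 0.003 ]), array([0.5959, 0.2153, 0.003 ]), array([0.3972, 0.2129, 0.003 ]), array([0.3959, 0.4013, 0.003 ])]
scene plate [array([ 0.6471, -0.1097,  0.121 ]), array([0.6656, 0.0187, 0.121 ]), array([0.5087, 0.0415, 0.121 ]), array([ 0.4885, -0.0836,  0.121 ])]
plate [0.6251 0.0222 0.1217]
mat [0.579  0.3028 0.0025]
```

Run:
```python
from h import *
crop('top0','c4',304,164,340,200,16)
crop('scene0','c5',276,196,312,232,16)
```

```text
(no output)
```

View pics/c4.png

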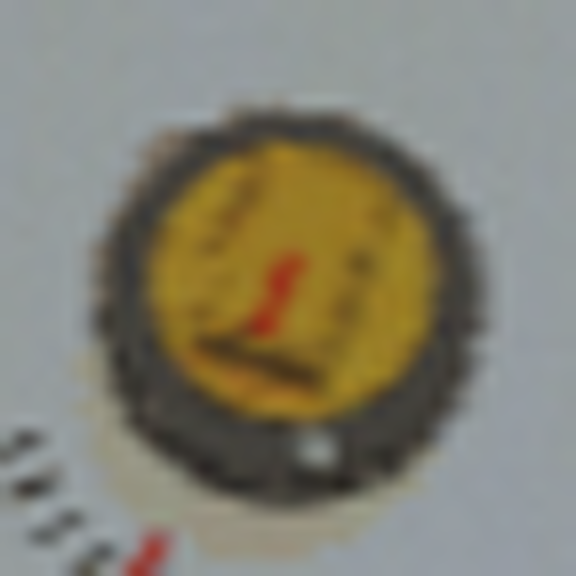

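View pics/c5.png

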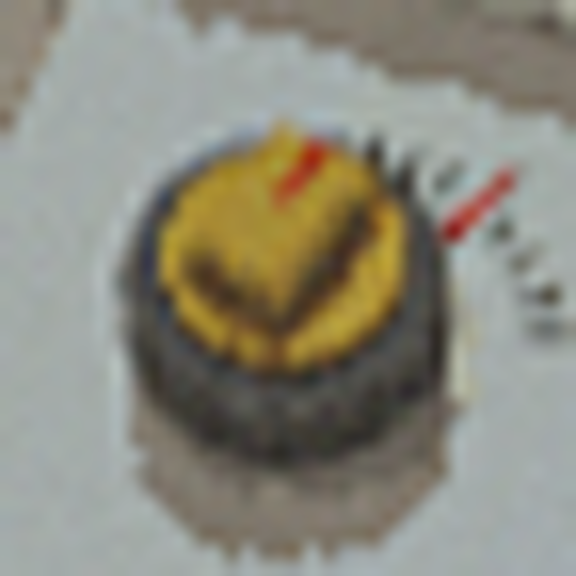

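```bash
cat > ov.py <<'E'
from h import *
def tang(name,fn,crp,s,axis,yaw,out):
    x0,y0,x1,y1=crp
    p=cv2.imread('pics/'+fn+'.png')[y0:y1,x0:x1]; p=cv2.resize(p,None,fx=s,fy=s,interpolation=cv2.INTER_CUBIC)
    c,sn=np.cos(yaw),np.sin(yaw)
    def px(P):
        u,v=proj(name,P); return [int(round((u+.5-x0)*s-.5)),int(round((v+.5-y0)*s-.5))]
    def poly(pts,col): cv2.polylines(p,[np.array([px(q) for q in pts])],True,col,1)
    for hx,hy,z in((.0135,.0085,.178),(.015,.010,.1765),(.015,.010,.162)):
        poly([(axis[0]+c*a*hx-sn*b*hy,axis[1]+sn*a*hx+c*b*hy,z) for a,b in((1,1),(1,-1),(-1,-1),(-1,1))],(255,0,0) if z>.17 else (0,255,0))
    for r,z in((.021,.162),(.028,.155),(.028,.135)):
        poly([(axis[0]+r*np.cos(t),axis[1]+r*np.sin(t),z) for t in np.linspace(0,6.28,60)],(255,0,255))
    cv2.imwrite('pics/'+out+'.png',p)
E
python3 - <<'E'
from ov import *
A=lambda x,y,z: atz('top',*cu(x,y,304,164,16),z)
for a,b,z in(((318,382),(205,342),.17),((200,315),(248,175),.17),((335,345),(388,205),.17),((265,330),(295,258),.178)):
    v=A(*b,z)-A(*a,z); print(np.arctan2(v[1],v[0]),np.linalg.norm(v))
v=A(320,447,.155); print('dot',v)
yaw=-.148-.2
ax=(.557,-.031)
tang('top','top0',(304,164,340,200),16,ax,yaw,'o1'); tang('scene','scene0',(276,196,312,232),16,ax,yaw,'o2')
a=cv2.imread('pics/o1.png');b=cv2.imread('pics/o2.png'); cv2.imwrite('pics/o.png',cv2.resize(np.hstack([a,b]),(800,400)))
E
```

```text
1.215677028572991 0.017414399515848958
-0.3249595205191901 0.022251772695892083
-0.36034764796595387 0.02248133726332963
-0.3900141482854111 0.011570675107529047
dot [ 0.5362 -0.0348  0.155 ]
```

View pics/o1.png

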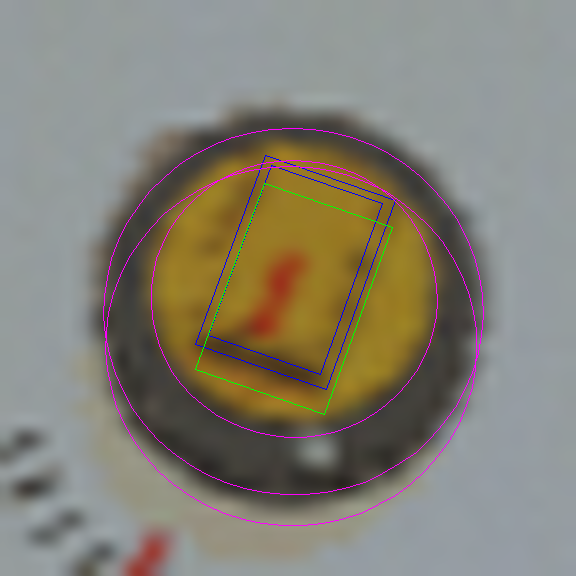

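View pics/o2.png

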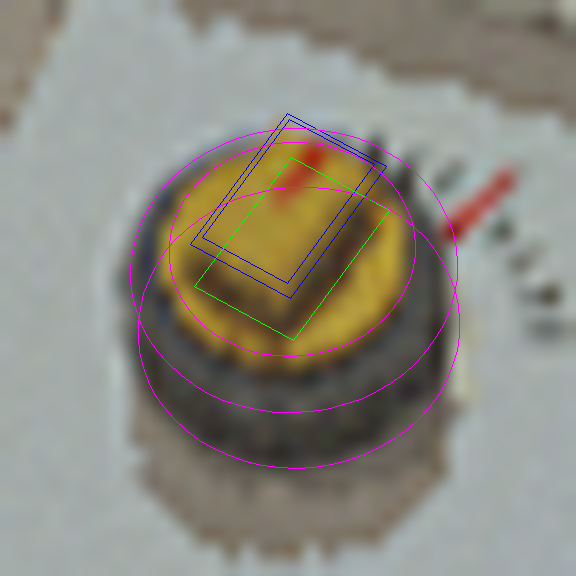

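Axis is at about (0.5585,-0.0315), and the tang's yaw is about -0.35 (barrel at about -0.23). The spanner's slot is at (0.553,0.255) with yaw -0.07. First move: lift while turning.

Request:
{"op": "servo_tool", "data": {"commands": [{"wz":-1,"tz":-0.2},{"wz":-1,"tz":-0.2},{"wz":-1,"tz":-0.2},{"wz":-1,"tz":-0.2},{"wz":-1,"tz":-0.2},{"wz":-1,"tz":-0.2},{"wz":-1,"tz":-0.2},{"wz":-1,"tz":-0.2},{"wz":-1,"tz":-0.2},{"wz":-1,"tz":-0.2}]}}

```text
schema error: expected keys wx, wy, wz, tx, ty, tz, claw
```

```bash
cat >> h.py <<'E'
def go(target,yaw=None):
    s=ctrl.get_state(); p=s['tool_pos']; M=R.from_quat(s['eef_rot']).as_matrix()
    psi=np.arctan2(M[1,0],M[0,0]); d=M.T@(np.array(target)-p)
    print('t',round(float(s['clock']),2),'pos',p,'yaw',round(psi,4),'zaxis',M[:,2],'w',round(float(s['width']),3),'F',s['ft_force'],'T',s['wrist_torque'],'q7',round(float(s['joints'][6]),2))
    print('tool shift units',d/.05, 'rows',np.abs(d/.05).max())
    if yaw is not None:
        e=R.from_matrix(M.T@R.from_euler('z',yaw).as_matrix()@np.diag([1,-1,-1.])).as_rotvec(); print('w units',np.degrees(e)/8)
E
python3 - <<'E'
from h import *
go((.46,-.3,.33),3.07)
E
```

```text
t 0.1 pos [ 0.206  -0.6158  0.2316] yaw 0.3229 zaxis [-0.0007  0.0022 -1.    ] w 1.0 F [-0.2546 -0.1777  0.2912] T [0.0028 0.0005 0.0138] q7 -0.04
tool shift units [ 6.8213 -4.3821 -1.9578] rows 6.821265864955306
w units [ -0.0047  -0.0225 -19.6748]
```

Request:
{"op": "servo_tool", "data": {"commands": [{"wx":0,"wy":0,"wz":-1,"tx":0,"ty":0,"tz":-0.2,"claw":0},{"wx":0,"wy":0,"wz":-1,"tx":0,"ty":0,"tz":-0.2,"claw":0},{"wx":0,"wy":0,"wz":-1,"tx":0,"ty":0,"tz":-0.2,"claw":0},{"wx":0,"wy":0,"wz":-1,"tx":0,"ty":0,"tz":-0.2,"claw":0},{"wx":0,"wy":0,"wz":-1,"tx":0,"ty":0,"tz":-0.2,"claw":0},{"wx":0,"wy":0,"wz":-1,"tx":0,"ty":0,"tz":-0.2,"claw":0},{"wx":0,"wy":0,"wz":-1,"tx":0,"ty":0,"tz":-0.2,"claw":0},{"wx":0,"wy":0,"wz":-1,"tx":0,"ty":0,"tz":-0.2,"claw":0},{"wx":0,"wy":0,"wz":-1,"tx":0,"ty":0,"tz":-0.2,"claw":0},{"wx":0,"wy":0,"wz":-1,"tx":0,"ty":0,"tz":-0.2,"claw":0}]}}

```text
clock: 1.1
tool_pos: [0.2043, -0.6121, 0.326]
eef_rot: [0.631, 0.776, 0.005, -0.01]
ft_force: [0.3, -0.1, 0.1]
width: 0.499
```

Run:
```python
from h import *
go((.48,-.25,.33),3.07);go((.503,.258,.25),3.07)
```

```text
t 1.1 pos [ 0.2043 -0.6121  0.326 ] yaw 1.7765 zaxis [-0.0095  0.0208 -0.9997] w 0.499 F [ 0.2508 -0.1345  0.1066] T [-0.0312 -0.0988  0.0352] q7 1.25
tool shift units [5.9624 6.8769 0.019 ] rows 6.876907762700329
w units [ 0.0723 -0.1603 -9.2632]
t 1.1 pos [ 0.2043 -0.6121  0.326 ] yaw 1.7765 zaxis [-0.0095  0.0208 -0.9997] w 0.499 F [ 0.2508 -0.1345  0.1066] T [-0.0312 -0.0988  0.0352] q7 1.25
tool shift units [15.7761  9.4117  1.8256] rows 15.776082595249493
w units [ 0.0723 -0.1603 -9.2632]
```

Request:
{"op": "servo_tool", "data": {"commands": [{"wx":0,"wy":0,"wz":0,"tx":0.75,"ty":0.85,"tz":0,"claw":0},{"wx":0,"wy":0,"wz":0,"tx":0.75,"ty":0.85,"tz":0,"claw":0},{"wx":0,"wy":0,"wz":0,"tx":0.75,"ty":0.85,"tz":0,"claw":0},{"wx":0,"wy":0,"wz":0,"tx":0.75,"ty":0.85,"tz":0,"claw":0},{"wx":0,"wy":0,"wz":0,"tx":0.75,"ty":0.85,"tz":0,"claw":0},{"wx":0,"wy":0,"wz":0,"tx":0.75,"ty":0.85,"tz":0,"claw":0},{"wx":0,"wy":0,"wz":0,"tx":0.75,"ty":0.85,"tz":0,"claw":0},{"wx":0,"wy":0,"wz":0,"tx":0.8,"ty":0.6,"tz":0,"claw":0},{"wx":0,"wy":0,"wz":0,"tx":1,"ty":0.3,"tz":0,"claw":0},{"wx":0,"wy":0,"wz":0,"tx":1,"ty":0.3,"tz":0,"claw":0},{"wx":0,"wy":0,"wz":0,"tx":1,"ty":0.3,"tz":0,"claw":0},{"wx":0,"wy":0,"wz":0,"tx":1,"ty":0.3,"tz":0,"claw":0},{"wx":0,"wy":0,"wz":0,"tx":1,"ty":0.3,"tz":0,"claw":0},{"wx":0,"wy":0,"wz":0,"tx":1,"ty":0.3,"tz":0,"claw":0}]}}

```text
clock: 2.5
tool_pos: [0.4662, 0.0117, 0.3291]
eef_rot: [0.638, 0.77, 0.003, -0.014]
ft_force: [1.7, -0.3, 0.0]
width: 0.5
```

Run:
```python
from h import *
go((.503,.258,.2),3.07)
```

```text
t 2.5 pos [0.4662 0.0117 0.3291] yaw 1.7572 zaxis [-0.018   0.022  -0.9996] w 0.5 F [ 1.6994 -0.2686  0.0291] T [-0.0613 -0.191  -0.0574] q7 -0.06
tool shift units [4.6388 1.6736 2.676 ] rows 4.638846589812225
w units [ 0.0345 -0.2164 -9.4001]
```

Request:
{"op": "servo_tool", "data": {"commands": [{"wx":0,"wy":0,"wz":0,"tx":0.8,"ty":0.3,"tz":0.2,"claw":0},{"wx":0,"wy":0,"wz":0,"tx":0.8,"ty":0.3,"tz":0.4,"claw":0},{"wx":0,"wy":0,"wz":0,"tx":0.8,"ty":0.3,"tz":0.4,"claw":0},{"wx":0,"wy":0,"wz":0,"tx":0.8,"ty":0.3,"tz":0.4,"claw":0},{"wx":0,"wy":0,"wz":0,"tx":0.8,"ty":0.3,"tz":0.4,"claw":0},{"wx":0,"wy":0,"wz":-1,"tx":0.4,"ty":0.1,"tz":0.4,"claw":0},{"wx":0,"wy":0,"wz":-1,"tx":0,"ty":0,"tz":0.2,"claw":0},{"wx":0,"wy":0,"wz":-1,"tx":0,"ty":0,"tz":0,"claw":0},{"wx":0,"wy":0,"wz":-1,"tx":0,"ty":0,"tz":0,"claw":0},{"wx":0,"wy":0,"wz":-1,"tx":0,"ty":0,"tz":0,"claw":0},{"wx":0,"wy":0,"wz":-1,"tx":0,"ty":0,"tz":0,"claw":0},{"wx":0,"wy":0,"wz":-1,"tx":0,"ty":0,"tz":0,"claw":0},{"wx":0,"wy":0,"wz":-1,"tx":0,"ty":0,"tz":0,"claw":0},{"wx":0,"wy":0,"wz":-1,"tx":0,"ty":0,"tz":0,"claw":0}]}}

```text
clock: 3.9
tool_pos: [0.4971, 0.2619, 0.2031]
eef_rot: [0.032, 0.999, 0.008, -0.014]
ft_force: [0.0, -0.2, -0.4]
width: 0.499
```

Run:
```python
from h import *
go((.503,.258,.0195),3.07)
c=cu
C=lambda u,v,z: atz('scene',u,v,z)
crop('scene0','c6',375,200,445,275,8)
```

```text
t 3.9 pos [0.4971 0.2619 0.2031] yaw 3.0772 zaxis [-0.0266  0.0176 -0.9995] w 0.499 F [ 0.0013 -0.2251 -0.374 ] T [ 0.1034 -0.1893 -0.0382] q7 0.44
tool shift units [-0.2235 -0.129   3.6657] rows 3.665654782818931
w units [ 0.1125 -0.1986  0.0502]
```

View pics/c6.png

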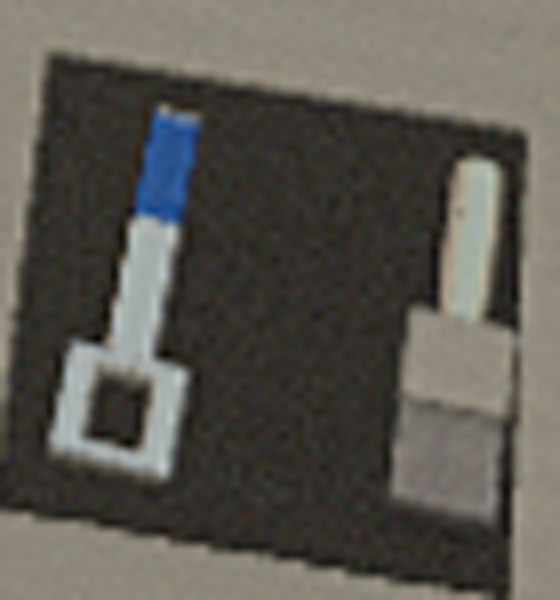

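Run:
```python
from h import *
C=lambda x,y,z: atz('scene',*cu(x,y,375,200,8),z)
a,b=C(119,410,.015),C(178,111,.015); print(a,b,np.linalg.norm(a-b),np.arctan2(*(a-b)[1::-1]))
```

```text
[0.5517 0.2539 0.015 ] [0.4192 0.2632 0.015 ] 0.13283211321904057 -0.07054900522388628
```

Request:
{"op": "servo_tool", "data": {"commands": [{"wx":0.1,"wy":-0.2,"wz":0.05,"tx":-0.1,"ty":-0.07,"tz":0.7,"claw":0},{"wx":0,"wy":0,"wz":0,"tx":-0.1,"ty":-0.07,"tz":0.7,"claw":0},{"wx":0,"wy":0,"wz":0,"tx":0,"ty":0,"tz":0.7,"claw":0},{"wx":0,"wy":0,"wz":0,"tx":0,"ty":0,"tz":0.6,"claw":0}]}}

```text
clock: 4.3
tool_pos: [0.5095, 0.2562, 0.0667]
eef_rot: [0.036, 0.999, 0.003, 0.004]
ft_force: [0.0, 0.2, 0.4]
width: 0.499
```

Run:
```python
from h import *
go((.5023,.2579,.0195),3.0706)
```

```text
t 4.3 pos [0.5095 0.2562 0.0667] yaw 3.0699 zaxis [ 0.0084  0.0065 -0.9999] w 0.499 F [0.0323 0.2379 0.3512] T [ 0.0745 -0.1253  0.0149] q7 0.28
tool shift units [0.1534 0.0177 0.9422] rows 0.9421591274917231
w units [ 0.0508  0.0569 -0.0051]
```

Request:
{"op": "servo_tool", "data": {"commands": [{"wx":0,"wy":0,"wz":0,"tx":0.1,"ty":0,"tz":0.4,"claw":0},{"wx":0,"wy":0,"wz":0,"tx":0,"ty":0,"tz":0,"claw":0}]}}

```text
clock: 4.5
tool_pos: [0.5023, 0.2535, 0.0408]
eef_rot: [0.036, 0.999, 0.0, 0.0]
ft_force: [-0.9, -0.3, -0.1]
width: 0.502
```

Run:
```python
from h import *
go((.5023,.2579,.0195),3.0706)
```

```text
t 4.5 pos [0.5023 0.2535 0.0408] yaw 3.0691 zaxis [ 0.0002  0.0002 -1.    ] w 0.502 F [-0.9474 -0.2625 -0.0892] T [ 0.0853 -0.1179  0.003 ] q7 0.24
tool shift units [0.0056 0.0887 0.4265] rows 0.42648612190338625
w units [ 0.0017  0.0016 -0.011 ]
```

Request:
{"op": "servo_tool", "data": {"commands": [{"wx":0,"wy":0,"wz":0,"tx":0,"ty":0.08,"tz":0.2,"claw":0},{"wx":0,"wy":0,"wz":0,"tx":0,"ty":0,"tz":0.2,"claw":0},{"wx":0,"wy":0,"wz":0,"tx":0,"ty":0,"tz":0,"claw":0}]}}

```text
clock: 4.8
tool_pos: [0.5041, 0.2583, 0.0209]
eef_rot: [0.037, 0.999, 0.001, 0.001]
ft_force: [-0.7, -0.2, -0.5]
width: 0.497
```

Run:
```python
from h import *
go((.5023,.2579,.0195),3.0706)
```

```text
t 4.8 pos [0.5041 0.2583 0.0209] yaw 3.0682 zaxis [ 0.0027  0.0016 -1.    ] w 0.497 F [-0.6754 -0.1984 -0.4558] T [ 0.0534 -0.1601 -0.0535] q7 0.21
tool shift units [ 0.0352 -0.0116  0.0269] rows 0.03517178064748782
w units [ 0.0126  0.0182 -0.0174]
```

Request:
{"op": "servo_tool", "data": {"commands": [{"wx":0,"wy":0,"wz":0,"tx":0.03,"ty":0,"tz":0.02,"claw":-0.5},{"wx":0,"wy":0,"wz":0,"tx":0,"ty":0,"tz":0,"claw":-1},{"wx":0,"wy":0,"wz":0,"tx":0,"ty":0,"tz":0,"claw":-1},{"wx":0,"wy":0,"wz":0,"tx":0,"ty":0,"tz":0,"claw":-1},{"wx":0,"wy":0,"wz":0,"tx":0,"ty":0,"tz":0,"claw":-1}], "force": 35}}

```text
clock: 5.3
tool_pos: [0.504, 0.2592, 0.022]
eef_rot: [0.037, 0.999, 0.002, 0.003]
ft_force: [0.5, 0.2, -2.3]
width: 0.187
```

Request:
{"op": "servo_tool", "data": {"commands": [{"wx":0,"wy":0,"wz":0,"tx":0,"ty":0,"tz":-0.2,"claw":-1},{"wx":0,"wy":0,"wz":0,"tx":0,"ty":0,"tz":-0.4,"claw":-1},{"wx":0,"wy":0,"wz":0,"tx":0,"ty":0,"tz":-0.7,"claw":-1},{"wx":0,"wy":0,"wz":0,"tx":0,"ty":0,"tz":-0.9,"claw":-1},{"wx":0,"wy":0,"wz":0,"tx":0,"ty":0,"tz":-0.9,"claw":-1},{"wx":0,"wy":0,"wz":0,"tx":0,"ty":0,"tz":-0.9,"claw":-1}]}}

```text
clock: 5.9
tool_pos: [0.4987, 0.2542, 0.2229]
eef_rot: [0.036, 0.999, -0.004, -0.005]
ft_force: [0.9, 0.5, -2.2]
width: 0.189
```

Run:
```python
from h import *
ax=np.array([.5585,-.0315]); y=-.35
t=ax-.05*np.array([np.cos(y),np.sin(y)]); print(t)
go((t[0],t[1],.24),np.pi+y)
```

```text
[ 0.5115 -0.0144]
t 5.9 pos [0.4987 0.2542 0.2229] yaw 3.0696 zaxis [-0.0107 -0.0078 -0.9999] w 0.189 F [ 0.9294  0.5017 -2.2065] T [ 0.1442 -0.2706  0.0291] q7 0.45
tool shift units [-0.6388 -5.3407 -0.3029] rows 5.340653698241873
w units [-0.0706 -0.0633  1.9912]
```

Request:
{"op": "servo_tool", "data": {"commands": [{"wx":0,"wy":0,"wz":0,"tx":-0.1,"ty":-0.5,"tz":-0.1,"claw":-1},{"wx":0,"wy":0,"wz":0,"tx":-0.1,"ty":-0.8,"tz":-0.1,"claw":-1},{"wx":0,"wy":0,"wz":0,"tx":-0.1,"ty":-0.8,"tz":-0.1,"claw":-1},{"wx":0,"wy":0,"wz":0,"tx":-0.1,"ty":-0.8,"tz":0,"claw":-1},{"wx":0,"wy":0,"wz":0,"tx":-0.1,"ty":-0.8,"tz":0,"claw":-1},{"wx":0,"wy":0,"wz":0,"tx":-0.1,"ty":-0.8,"tz":0,"claw":-1},{"wx":0,"wy":0,"wz":0.4,"tx":0,"ty":-0.4,"tz":0,"claw":-1},{"wx":0,"wy":0,"wz":0.8,"tx":0,"ty":-0.1,"tz":0,"claw":-1},{"wx":0,"wy":0,"wz":0.6,"tx":0,"ty":0,"tz":0,"claw":-1},{"wx":0,"wy":0,"wz":0,"tx":0,"ty":0,"tz":0,"claw":-1}]}}

```text
clock: 6.9
tool_pos: [0.5086, -0.004, 0.25]
eef_rot: [0.163, 0.987, -0.001, 0.0]
ft_force: [-0.1, 1.2, -2.4]
width: 0.186
```

Run:
```python
from h import *
go((.5115,-.0144,.24),np.pi-.35)
```

```text
t 6.9 pos [ 0.5086 -0.004   0.25  ] yaw 2.8141 zaxis [ 0.0003 -0.0012 -1.    ] w 0.186 F [-0.0804  1.165  -2.4339] T [ 0.0236 -0.1206  0.0497] q7 0.71
tool shift units [-0.1218 -0.179   0.1994] rows 0.19941837571362495
w units [-0.0076  0.0049  0.161 ]
```

Request:
{"op": "servo_tool", "data": {"commands": [{"wx":0,"wy":0,"wz":0.16,"tx":-0.12,"ty":-0.18,"tz":0.2,"claw":-1},{"wx":0,"wy":0,"wz":0,"tx":0,"ty":0,"tz":0.4,"claw":-1},{"wx":0,"wy":0,"wz":0,"tx":0,"ty":0,"tz":0,"claw":-1},{"wx":0,"wy":0,"wz":0,"tx":0,"ty":0,"tz":0,"claw":-1}]}}

```text
clock: 7.3
tool_pos: [0.5112, -0.0156, 0.2188]
eef_rot: [0.172, 0.985, -0.001, 0.0]
ft_force: [-0.2, 0.3, -1.8]
width: 0.19
```

Run:
```python
from h import *
snap('top','t1');snap('scene','s1')
go((.5115,-.0144,.21),np.pi-.35)
crop('top','x',0,0,1,1,1) if 0 else None
crop('t1','t1c',290,150,350,230,8);crop('s1','s1c',265,165,335,235,8)
```

```text
t 7.4 pos [ 0.5111 -0.0155  0.219 ] yaw 2.7959 zaxis [ 0.0003 -0.0025 -1.    ] w 0.187 F [ 0.513  -0.0215 -2.2213] T [ 0.0349 -0.1171  0.0129] q7 0.68
tool shift units [0.0002 0.0233 0.1799] rows 0.17994046312038303
w units [-0.0163  0.0083  0.0306]
```

View pics/t1c.png

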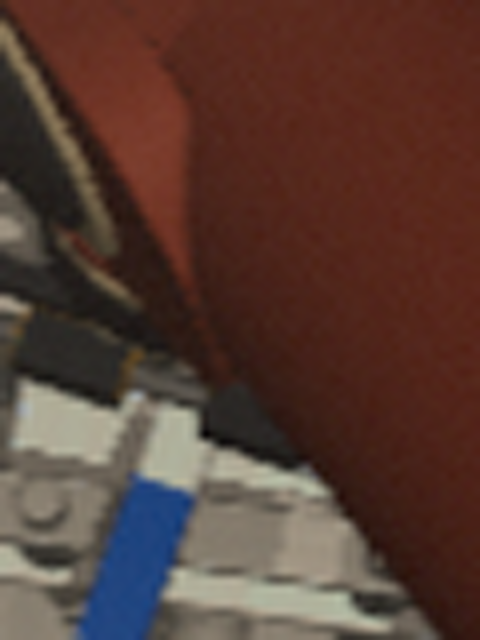

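View pics/s1c.png

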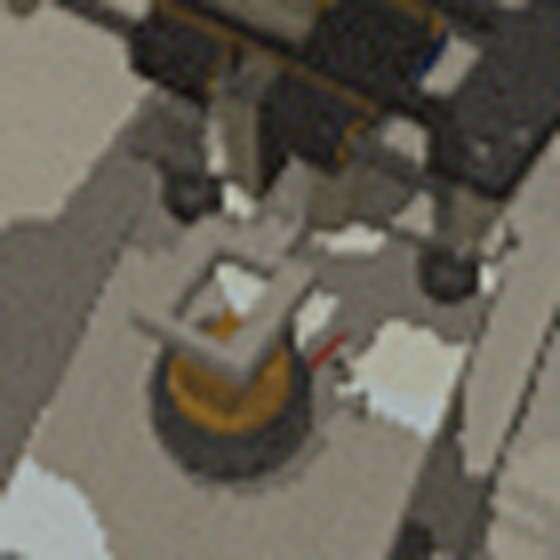

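```bash
cat >> ov.py <<'E'
def draw(name,fn,crp,s,ax,tyaw,sl,syaw,sz,out,ptang=True):
    x0,y0,x1,y1=crp
    p=cv2.imread('pics/'+fn+'.png')[y0:y1,x0:x1]; p=cv2.resize(p,None,fx=s,fy=s,interpolation=cv2.INTER_CUBIC)
    def px(P):
        u,v=proj(name,P); return [int(round((u+.5-x0)*s-.5)),int(round((v+.5-y0)*s-.5))]
    def rect(o,yaw,xa,xb,hy,z,col):
        c,sn=np.cos(yaw),np.sin(yaw)
        cv2.polylines(p,[np.array([px((o[0]+c*a-sn*b,o[1]+sn*a+c*b,z)) for a,b in((xa,hy),(xb,hy),(xb,-hy),(xa,-hy))])],True,col,1)
    def circ(o,r,z,col): cv2.polylines(p,[np.array([px((o[0]+r*np.cos(t),o[1]+r*np.sin(t),z)) for t in np.linspace(0,6.28,60)])],True,col,1)
    if ptang:
        rect(ax,tyaw,-.0135,.0135,.0085,.178,(255,0,0)); circ(ax,.021,.162,(255,0,255)); circ(ax,.028,.155,(255,0,255)); circ(ax,.028,.135,(255,255,0))
    rect(sl,syaw,-.022,.022,.022,sz+.012,(0,255,0)); rect(sl,syaw,-.01575,.01575,.01075,sz+.012,(0,255,0)); rect(sl,syaw,-.132,-.022,.009,sz+.012,(0,255,0)); rect(sl,syaw,-.022,.022,.022,sz,(0,128,0))
    cv2.imwrite('pics/'+out+'.png',p)
E
python3 - <<'E'
from ov import *
y=2.7959-np.pi; tc=np.array([.5111,-.0155]); sl=tc+.049*np.array([np.cos(y),np.sin(y)])
print(sl,y)
draw('scene','s1',(275,190,315,230),14,(.5585,-.0325),-.35,sl,y,.200,'o3')
draw('scene','scene0',(275,190,315,230),14,(.5585,-.0325),-.35,sl,y,.200,'o4')
E
```

```text
[ 0.5572 -0.0321] -0.34569265358979306
```

View pics/o3.png

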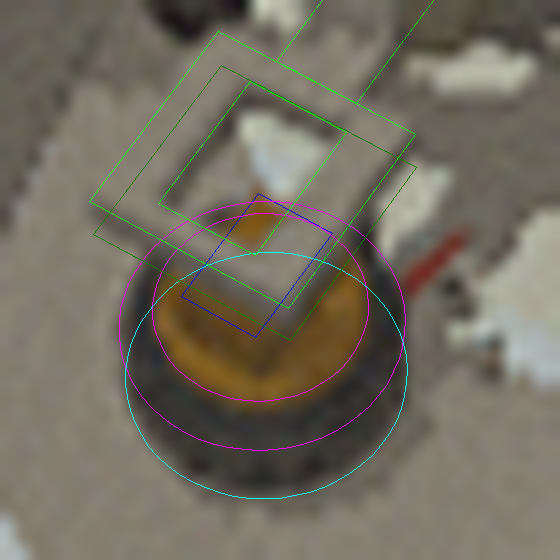

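View pics/o4.png

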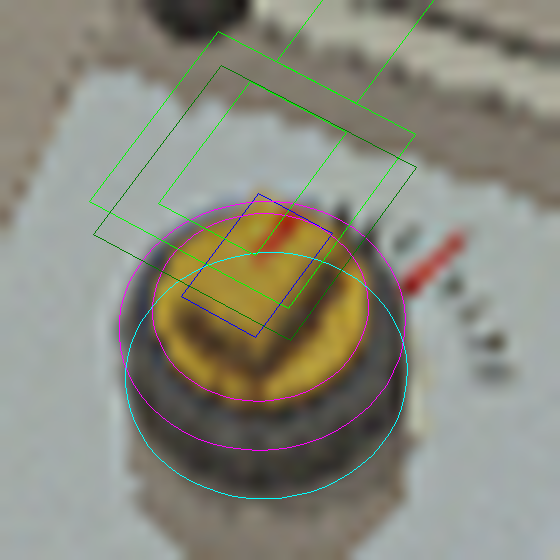

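Run:
```python
from ov import *
y=2.7959-np.pi; tc=np.array([.5111,-.0155]); sl=tc+.049*np.array([np.cos(y),np.sin(y)])
crop('s1','a',279,190,307,218,28)
draw('scene','s1',(279,190,307,218),28,(.5585,-.0325),-.35,sl,y,.200,'b',False)
for f in 'ab':
    p=cv2.imread('pics/%s.png'%f).astype(float); cv2.imwrite('pics/%s.png'%f,cv2.resize(np.clip((p-40)*1.8,0,255),(390,390)))
cv2.imwrite('pics/o5.png',np.hstack([cv2.imread('pics/a.png'),cv2.imread('pics/b.png')]))
```

```text
[ WARN:0@0.829] global loadsave.cpp:1063 imwrite_ Unsupported depth image for selected encoder is fallbacked to CV_8U.
```

View pics/o5.png

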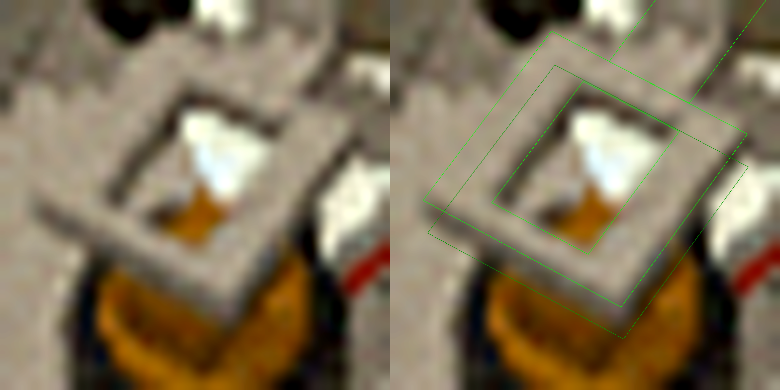

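Request:
{"op": "servo_tool", "data": {"commands": [{"wx":0,"wy":0,"wz":0.03,"tx":-0.04,"ty":0.01,"tz":0.2,"claw":-1},{"wx":0,"wy":0,"wz":0,"tx":0,"ty":0,"tz":0.15,"claw":-1},{"wx":0,"wy":0,"wz":0,"tx":0,"ty":0,"tz":0,"claw":-1}]}}

```text
clock: 7.7
tool_pos: [0.5142, -0.0154, 0.2012]
eef_rot: [0.174, 0.985, -0.001, 0.002]
ft_force: [0.0, -0.5, -2.0]
width: 0.187
```

Run:
```python
from h import *
y=-.35;ax=np.array([.559,-.0325]); t=ax-.049*np.array([np.cos(y),np.sin(y)])
go((t[0],t[1],.181),np.pi-.35)
snap('scene','s2')
import ov
y=2.7959-np.pi; 
s=ctrl.get_state(); tc=s['tool_pos']; M=R.from_quat(s['eef_rot']).as_matrix(); y=np.arctan2(M[1,0],M[0,0])-np.pi
sl=tc[:2]+.049*np.array([np.cos(y),np.sin(y)])
ov.draw('scene','s2',(279,194,307,222),28,(.559,-.0325),-.35,sl,y,tc[2]-.019,'b',True)
crop('s2','a',279,194,307,222,28)
for f in 'ab':
    p=cv2.imread('pics/%s.png'%f).astype(float); cv2.imwrite('pics/%s.png'%f,cv2.resize(np.clip((p-40)*1.8,0,255),(390,390)).astype('uint8'))
cv2.imwrite('pics/o6.png',np.hstack([cv2.imread('pics/a.png'),cv2.imread('pics/b.png')]))
```

```text
t 7.7 pos [ 0.5142 -0.0154  0.2012] yaw 2.792 zaxis [ 0.0028 -0.0023 -1.    ] w 0.187 F [ 0.0058 -0.4569 -1.9816] T [-0.0222 -0.1755 -0.0194] q7 0.65
tool shift units [ 0.0221 -0.0141  0.4046] rows 0.4045546305220606
w units [-0.0086  0.0246  0.0027]
```

View pics/o6.png

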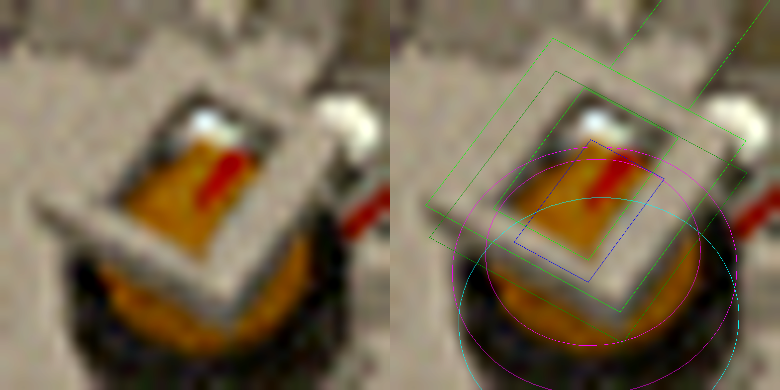

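Request:
{"op": "servo_tool", "data": {"commands": [{"wx":0,"wy":0,"wz":0,"tx":0.02,"ty":-0.01,"tz":0.06,"claw":-1},{"wx":0,"wy":0,"wz":0,"tx":0,"ty":0,"tz":0.04,"claw":-1},{"wx":0,"wy":0,"wz":0,"tx":0,"ty":0,"tz":0.04,"claw":-1}]}}

```text
clock: 8.05
tool_pos: [0.5137, -0.0151, 0.1946]
eef_rot: [0.174, 0.985, -0.001, 0.002]
ft_force: [0.1, 0.2, -2.5]
width: 0.191
```

```bash
cat > st.py <<'E'
from h import *
y=-.35;ax=np.array([.559,-.0325]); t=ax-.049*np.array([np.cos(y),np.sin(y)])
go((t[0],t[1],.181),np.pi-.35)
E
python3 st.py
```

```text
t 8.05 pos [ 0.5137 -0.0151  0.1946] yaw 2.7924 zaxis [ 0.0047 -0.0021 -1.    ] w 0.191 F [ 0.108   0.1655 -2.5124] T [ 0.0679 -0.1573 -0.0237] q7 0.64
tool shift units [ 0.0105 -0.0164  0.2728] rows 0.27280636934130176
w units [-0.0024  0.0367  0.0056]
```

Request:
{"op": "servo_tool", "data": {"commands": [{"wx":0,"wy":0,"wz":0,"tx":0.01,"ty":-0.01,"tz":0.05,"claw":-1},{"wx":0,"wy":0,"wz":0,"tx":0,"ty":0,"tz":0.05,"claw":-1}]}}

```text
clock: 8.25
tool_pos: [0.5132, -0.0153, 0.1895]
eef_rot: [0.174, 0.985, -0.001, 0.003]
ft_force: [-0.6, 0.5, -2.1]
width: 0.187
```

```bash
python3 st.py
```

```text
t 8.25 pos [ 0.5132 -0.0153  0.1895] yaw 2.7923 zaxis [ 0.0053 -0.002  -1.    ] w 0.187 F [-0.5526  0.499  -2.1436] T [ 0.0574 -0.1704 -0.0062] q7 0.64
tool shift units [ 0.0024 -0.008   0.1697] rows 0.16965442132595288
w units [-0.0003  0.0407  0.0053]
```

Request:
{"op": "servo_tool", "data": {"commands": [{"wx":0,"wy":0,"wz":0,"tx":0,"ty":-0.01,"tz":0.06,"claw":-1},{"wx":0,"wy":0,"wz":0,"tx":0,"ty":0,"tz":0.05,"claw":-1}]}}

```text
clock: 8.45
tool_pos: [0.5133, -0.0155, 0.1837]
eef_rot: [0.174, 0.985, -0.0, 0.003]
ft_force: [1.1, -0.7, -3.0]
width: 0.186
```

```bash
python3 st.py
```

```text
t 8.45 pos [ 0.5133 -0.0155  0.1837] yaw 2.7926 zaxis [ 0.0062 -0.0013 -1.    ] w 0.186 F [ 1.0661 -0.6592 -2.9752] T [ 0.0889 -0.1369  0.0592] q7 0.63
tool shift units [ 0.0053 -0.007   0.0545] rows 0.054473172375198754
w units [0.0067 0.0452 0.0074]
```

Request:
{"op": "servo_tool", "data": {"commands": [{"wx":0,"wy":0.04,"wz":0,"tx":0,"ty":0,"tz":0.05,"claw":-1},{"wx":0,"wy":0,"wz":0,"tx":0,"ty":0,"tz":0.02,"claw":-1}]}}

```text
clock: 8.65
tool_pos: [0.5132, -0.0154, 0.1809]
eef_rot: [0.174, 0.985, -0.0, 0.0]
ft_force: [-4.2, -1.9, 11.8]
width: 0.192
```

```bash
python3 st.py
```

```text
t 8.65 pos [ 0.5132 -0.0154  0.1809] yaw 2.7926 zaxis [ 0.0002 -0.0003 -1.    ] w 0.192 F [-4.237  -1.9212 11.8059] T [-0.2881  0.6887  0.0304] q7 0.63
tool shift units [ 0.0026 -0.007  -0.0027] rows 0.0069707814276693675
w units [-0.0019  0.0021  0.0074]
```

Request:
{"op": "servo_tool", "data": {"commands": [{"wx":0,"wy":0,"wz":0,"tx":0,"ty":0,"tz":-0.01,"claw":-1},{"wx":0,"wy":0,"wz":0.27,"tx":0,"ty":0.036,"tz":0,"claw":-1},{"wx":0,"wy":0,"wz":0.27,"tx":0,"ty":0.036,"tz":0,"claw":-1},{"wx":0,"wy":0,"wz":0.27,"tx":0,"ty":0.036,"tz":0,"claw":-1},{"wx":0,"wy":0,"wz":0.2,"tx":0,"ty":0.026,"tz":0,"claw":-1},{"wx":0,"wy":0,"wz":0,"tx":0,"ty":0,"tz":0,"claw":-1}]}}

```text
clock: 9.25
tool_pos: [0.5161, -0.0089, 0.1811]
eef_rot: [0.245, 0.97, 0.0, -0.0]
ft_force: [0.3, 0.2, -1.0]
width: 0.187
```

Run:
```python
from h import *
y=-.517;ax=np.array([.559,-.0325]); t=ax-.049*np.array([np.cos(y),np.sin(y)])
go((t[0],t[1],.181),np.pi+y)
snap('scene','s3'); crop('s3','s3c',265,165,335,235,8)
```

```text
t 9.25 pos [ 0.5161 -0.0089  0.1811] yaw 2.6472 zaxis [-0.0001  0.0002 -1.    ] w 0.187 F [ 0.3425  0.1944 -0.9994] T [ 0.0766 -0.1443  0.0918] q7 0.5
tool shift units [0.0013 0.0132 0.0024] rows 0.01317062944220335
w units [ 0.0009 -0.0015  0.1618]
```

View pics/s3c.png

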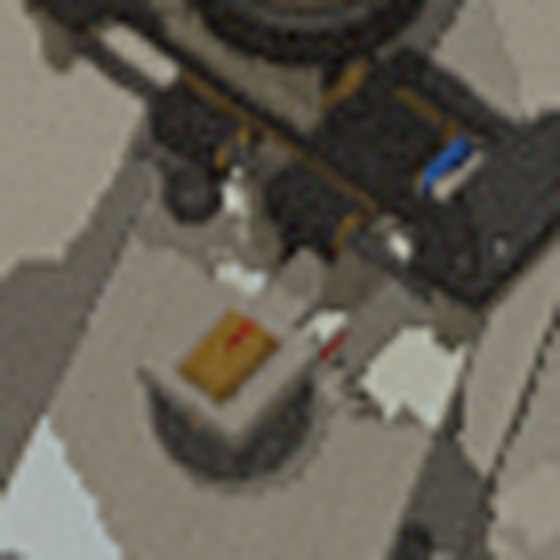

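Request:
{"op": "servo_tool", "data": {"commands": [{"wx":0,"wy":0,"wz":0,"tx":0,"ty":0,"tz":0,"claw":-0.3},{"wx":0,"wy":0,"wz":0,"tx":0,"ty":0,"tz":0,"claw":-0.3},{"wx":0,"wy":0,"wz":0,"tx":0,"ty":0,"tz":-0.1,"claw":-0.3},{"wx":0,"wy":0,"wz":0,"tx":0,"ty":0,"tz":-0.3,"claw":-0.3},{"wx":0,"wy":0,"wz":0,"tx":0,"ty":0,"tz":-0.5,"claw":-0.3},{"wx":0,"wy":0,"wz":0,"tx":0,"ty":0,"tz":-0.4,"claw":0.7},{"wx":0,"wy":0,"wz":-0.5,"tx":0,"ty":0,"tz":0,"claw":0.7},{"wx":0,"wy":0,"wz":-1,"tx":0,"ty":0,"tz":0,"claw":0.7},{"wx":0,"wy":0,"wz":-1,"tx":0,"ty":0,"tz":0,"claw":0.7},{"wx":0,"wy":0,"wz":-0.4,"tx":0,"ty":0,"tz":0,"claw":0.7}]}}

```text
clock: 10.3
tool_pos: [0.5185, -0.0086, 0.2536]
eef_rot: [0.037, 0.999, 0.001, 0.004]
ft_force: [-0.4, -0.7, -0.4]
width: 0.728
```

Run:
```python
from h import *
go((.559,-.0325,.23),3.04)
```

```text
t 10.3 pos [ 0.5185 -0.0086  0.2536] yaw 3.0678 zaxis [ 0.008  0.001 -1.   ] w 0.728 F [-0.3818 -0.6875 -0.3924] T [ 0.0156 -0.1299  0.0398] q7 0.93
tool shift units [-0.8397 -0.4178  0.4788] rows 0.8396711783264134
w units [0.0122 0.0565 0.1995]
```

Request:
{"op": "servo_tool", "data": {"commands": [{"wx":0,"wy":0.05,"wz":0.2,"tx":-0.3,"ty":-0.15,"tz":0,"claw":0.7},{"wx":0,"wy":0,"wz":0,"tx":-0.3,"ty":-0.15,"tz":0.1,"claw":0.7},{"wx":0,"wy":0,"wz":0,"tx":-0.25,"ty":-0.12,"tz":0.1,"claw":0.7},{"wx":0,"wy":0,"wz":0,"tx":0,"ty":0,"tz":0,"claw":0.7},{"wx":0,"wy":0,"wz":0,"tx":0,"ty":0,"tz":0,"claw":0.7}]}}

```text
clock: 10.8
tool_pos: [0.5612, -0.0348, 0.244]
eef_rot: [0.051, 0.999, 0.001, 0.001]
ft_force: [-0.5, 0.4, 0.9]
width: 0.847
```

Run:
```python
from h import *
go((.559,-.0325,.1415),3.04)
snap('scene','s4'); crop('s4','s4c',265,165,335,235,8)
snap('top','t4'); crop('t4','t4c',285,150,355,230,7)
```

```text
t 10.8 pos [ 0.5612 -0.0348  0.244 ] yaw 3.0404 zaxis [ 0.0021  0.0024 -1.    ] w 0.847 F [-0.545   0.4376  0.9256] T [ 0.0323 -0.1382  0.0075] q7 0.96
tool shift units [0.0531 0.0364 2.0503] rows 2.0503384321551454
w units [0.0187 0.0132 0.0031]
```

View pics/s4c.png

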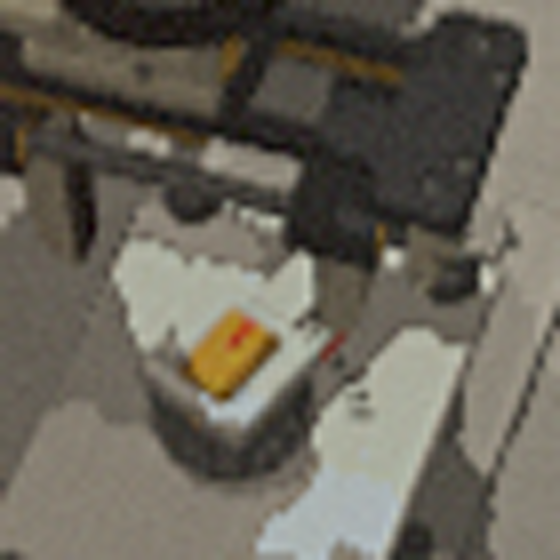

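View pics/t4c.png

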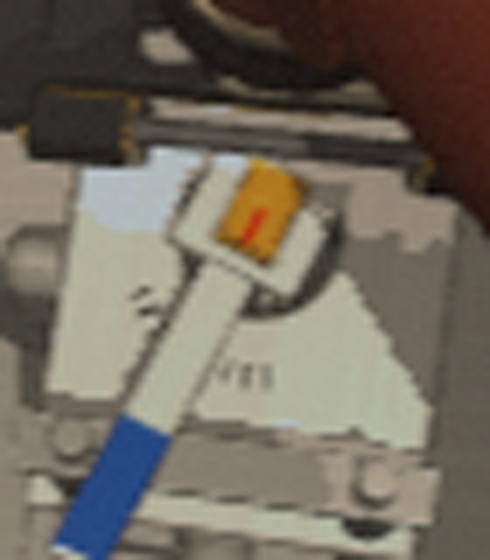

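The spanner is seated: the brass tang fills the slot, and the handle lies on the tie bar beside the +y rod. Now down around the ring.

Request:
{"op": "servo_tool", "data": {"commands": [{"wx":0,"wy":0,"wz":0,"tx":0.05,"ty":0.035,"tz":0.4,"claw":0.7},{"wx":0,"wy":0,"wz":0,"tx":0,"ty":0,"tz":0.4,"claw":0.7},{"wx":0,"wy":0,"wz":0,"tx":0,"ty":0,"tz":0.4,"claw":0.7},{"wx":0,"wy":0,"wz":0,"tx":0,"ty":0,"tz":0.2,"claw":0.7},{"wx":0,"wy":0,"wz":0,"tx":0,"ty":0,"tz":0,"claw":0.7}]}}

```text
clock: 11.4
tool_pos: [0.5579, -0.0301, 0.1743]
eef_rot: [0.048, 0.999, 0.001, 0.003]
ft_force: [-0.1, 0.0, 0.2]
width: 0.849
```

Run:
```python
from h import *
go((.559,-.0325,.1415),3.04)
```

```text
t 11.4 pos [ 0.5579 -0.0301  0.1743] yaw 3.0451 zaxis [ 0.0055  0.0016 -1.    ] w 0.849 F [-0.1052  0.0404  0.1714] T [ 0.0463 -0.0828  0.0001] q7 0.88
tool shift units [-0.0222 -0.0464  0.6566] rows 0.6566433615469066
w units [0.0155 0.0378 0.0368]
```

Request:
{"op": "servo_tool", "data": {"commands": [{"wx":0.01,"wy":0.04,"wz":0.03,"tx":-0.02,"ty":-0.045,"tz":0.25,"claw":0.7},{"wx":0,"wy":0,"wz":0,"tx":0,"ty":0,"tz":0.2,"claw":0.7},{"wx":0,"wy":0,"wz":0,"tx":0,"ty":0,"tz":0.15,"claw":0.7},{"wx":0,"wy":0,"wz":0,"tx":0,"ty":0,"tz":0,"claw":0.7}]}}

```text
clock: 11.8
tool_pos: [0.56, -0.0322, 0.144]
eef_rot: [0.051, 0.999, 0.0, 0.001]
ft_force: [0.3, 0.2, -0.1]
width: 0.851
```

Run:
```python
from h import *
go((.559,-.0325,.1415),3.04)
```

```text
t 11.8 pos [ 0.56   -0.0322  0.144 ] yaw 3.0405 zaxis [ 0.0028  0.0008 -1.    ] w 0.851 F [ 0.2995  0.2028 -0.0619] T [ 0.1041 -0.1131  0.0115] q7 0.84
tool shift units [ 0.0198 -0.0078  0.0495] rows 0.049493189572440976
w units [0.0076 0.0196 0.0037]
```

Request:
{"op": "servo_tool", "data": {"commands": [{"wx":0,"wy":0.02,"wz":0,"tx":0.02,"ty":-0.01,"tz":0.04,"claw":0.35},{"wx":0,"wy":0,"wz":0,"tx":0,"ty":0,"tz":0,"claw":-0.2},{"wx":0,"wy":0,"wz":0,"tx":0,"ty":0,"tz":0,"claw":-0.2},{"wx":0,"wy":0,"wz":0,"tx":0,"ty":0,"tz":0,"claw":-0.2}], "force": 15}}

```text
clock: 12.2
tool_pos: [0.5595, -0.0312, 0.1424]
eef_rot: [0.05, 0.999, 0.002, 0.001]
ft_force: [0.6, 1.9, -2.5]
width: 0.601
```

Run:
```python
from h import *
go((.559,-.0325,.1415),3.04)
```

```text
t 12.2 pos [ 0.5595 -0.0312  0.1424] yaw 3.0412 zaxis [ 0.0016  0.0035 -1.    ] w 0.601 F [ 0.6253  1.9352 -2.5442] T [ 0.4381 -0.2497 -0.1269] q7 0.84
tool shift units [ 0.0067 -0.0268  0.0176] rows 0.026833529736911062
w units [0.0261 0.0089 0.0085]
```

Request:
{"op": "servo_tool", "data": {"commands": [{"wx":0,"wy":0,"wz":0,"tx":0,"ty":0,"tz":0,"claw":-0.3},{"wx":0,"wy":0,"wz":0,"tx":0,"ty":0,"tz":0,"claw":-0.3},{"wx":0,"wy":0,"wz":0.3,"tx":0,"ty":0,"tz":0,"claw":-0.3},{"wx":0,"wy":0,"wz":0.3,"tx":0,"ty":0,"tz":0,"claw":-0.3},{"wx":0,"wy":0,"wz":0.3,"tx":0,"ty":0,"tz":0,"claw":-0.3},{"wx":0,"wy":0,"wz":0.3,"tx":0,"ty":0,"tz":0,"claw":-0.3}], "force": 55}}

```text
clock: 12.8
tool_pos: [0.5594, -0.0314, 0.1424]
eef_rot: [0.134, 0.991, 0.001, 0.001]
ft_force: [0.1, 1.3, -1.5]
width: 0.597
```

Run:
```python
from h import *
go((.559,-.0312,.1415),3.04)
snap('scene','s5'); crop('s5','s5c',265,165,335,235,8)
```

```text
t 12.8 pos [ 0.5594 -0.0314  0.1424] yaw 2.8719 zaxis [ 0.002   0.0021 -1.    ] w 0.597 F [ 0.1165  1.2739 -1.4756] T [ 0.0846 -0.2372  0.2378] q7 0.7
tool shift units [0.0093 0.0024 0.0177] rows 0.01768068989436516
w units [ 0.0173  0.0115 -1.2042]
```

View pics/s5c.png

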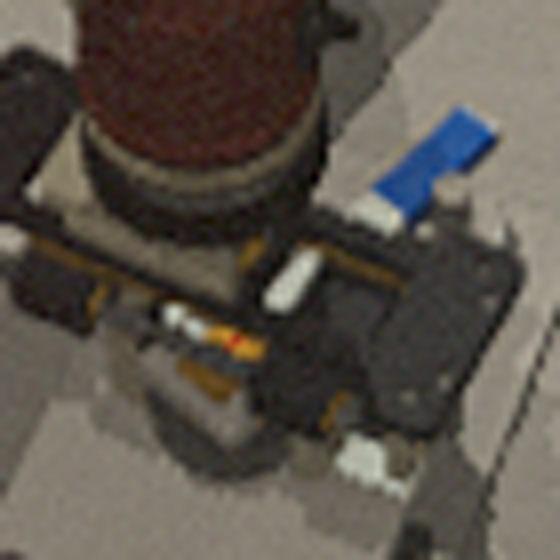

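Request:
{"op": "servo_tool", "data": {"commands": [{"wx":0,"wy":0,"wz":0.3,"tx":0,"ty":0,"tz":0,"claw":-0.3},{"wx":0,"wy":0,"wz":0.3,"tx":0,"ty":0,"tz":0,"claw":-0.3},{"wx":0,"wy":0,"wz":0.3,"tx":0,"ty":0,"tz":0,"claw":-0.3}]}}

```text
clock: 13.15
tool_pos: [0.5594, -0.0316, 0.1424]
eef_rot: [0.196, 0.981, 0.001, 0.001]
ft_force: [0.3, 0.7, -1.0]
width: 0.588
```

```bash
cat > st2.py <<'E'
from h import *
go((.559,-.0312,.1415),2.2)
E
python3 st2.py
```

```text
t 13.15 pos [ 0.5594 -0.0316  0.1424] yaw 2.7466 zaxis [ 0.0024  0.0008 -1.    ] w 0.588 F [ 0.3308  0.7129 -1.022 ] T [ 0.1066 -0.187   0.2129] q7 0.6
tool shift units [0.0098 0.0046 0.0176] rows 0.017614976175447147
w units [0.015  0.0099 3.9145]
```

Request:
{"op": "servo_tool", "data": {"commands": [{"wx":0,"wy":0,"wz":0.2,"tx":0,"ty":0,"tz":0,"claw":-0.3},{"wx":0,"wy":0,"wz":0.2,"tx":0,"ty":0,"tz":0,"claw":-0.3},{"wx":0,"wy":0,"wz":0.2,"tx":0,"ty":0,"tz":0,"claw":-0.3}]}}

```text
clock: 13.45
tool_pos: [0.5593, -0.0318, 0.1423]
eef_rot: [0.238, 0.971, 0.0, 0.001]
ft_force: [0.9, -0.5, -1.8]
width: 0.597
```

```bash
python3 st2.py
```

```text
t 13.45 pos [ 0.5593 -0.0318  0.1423] yaw 2.6614 zaxis [ 0.0024  0.     -1.    ] w 0.597 F [ 0.9334 -0.4903 -1.7895] T [ 0.0986 -0.1436  0.2499] q7 0.53
tool shift units [0.0099 0.0076 0.0168] rows 0.016821607682583572
w units [0.0114 0.0128 3.3043]
```

Request:
{"op": "servo_tool", "data": {"commands": [{"wx":0,"wy":0,"wz":0.12,"tx":0,"ty":0,"tz":0,"claw":-0.3},{"wx":0,"wy":0,"wz":0.12,"tx":0,"ty":0,"tz":0,"claw":-0.3}]}}

```text
clock: 13.65
tool_pos: [0.5592, -0.0318, 0.1423]
eef_rot: [0.255, 0.967, 0.0, 0.001]
ft_force: [0.9, 0.1, -0.9]
width: 0.595
```

Request:
{"op": "servo_tool", "data": {"commands": [{"wx":0,"wy":0,"wz":0.05,"tx":0,"ty":0,"tz":0,"claw":-0.3}]}}

```text
clock: 13.75
tool_pos: [0.5592, -0.0319, 0.1424]
eef_rot: [0.259, 0.966, 0.0, 0.001]
ft_force: [1.1, 0.2, -2.4]
width: 0.593
```

```bash
python3 st2.py
```

```text
t 13.75 pos [ 0.5592 -0.0319  0.1424] yaw 2.6176 zaxis [ 0.0024 -0.0003 -1.    ] w 0.593 F [ 1.0765  0.1668 -2.3607] T [ 0.1359 -0.2179  0.1782] q7 0.49
tool shift units [0.0113 0.0101 0.0173] rows 0.017346748495253708
w units [0.01   0.014  2.9909]
```

Request:
{"op": "servo_tool", "data": {"commands": [{"wx":0,"wy":0,"wz":0.12,"tx":0,"ty":0,"tz":0,"claw":-0.3},{"wx":0,"wy":0,"wz":0.12,"tx":0,"ty":0,"tz":0,"claw":-0.3}]}}

```text
clock: 13.95
tool_pos: [0.5592, -0.0319, 0.1424]
eef_rot: [0.276, 0.961, 0.0, 0.001]
ft_force: [0.4, 0.4, -1.1]
width: 0.594
```

```bash
python3 st2.py
```

```text
t 13.95 pos [ 0.5592 -0.0319  0.1424] yaw 2.5819 zaxis [ 0.0023 -0.0003 -1.    ] w 0.594 F [ 0.3608  0.4225 -1.1466] T [ 0.1076 -0.1876  0.2563] q7 0.46
tool shift units [0.0111 0.0097 0.0173] rows 0.017327552148267204
w units [0.0098 0.0132 2.7348]
```

Request:
{"op": "servo_tool", "data": {"commands": [{"wx":0,"wy":0,"wz":0.12,"tx":0,"ty":0,"tz":0,"claw":-0.3},{"wx":0,"wy":0,"wz":0.12,"tx":0,"ty":0,"tz":0,"claw":-0.3}]}}

```text
clock: 14.15
tool_pos: [0.5592, -0.032, 0.1424]
eef_rot: [0.294, 0.956, 0.0, 0.001]
ft_force: [-0.2, -0.9, -2.3]
width: 0.593
```

```bash
python3 st2.py
```

```text
t 14.15 pos [ 0.5592 -0.032   0.1424] yaw 2.5454 zaxis [ 0.0022 -0.0003 -1.    ] w 0.593 F [-0.2211 -0.9121 -2.2772] T [ 0.1186 -0.2242  0.2012] q7 0.43
tool shift units [0.0114 0.0108 0.017 ] rows 0.016990810196966
w units [0.0091 0.0128 2.4736]
```

Request:
{"op": "servo_tool", "data": {"commands": [{"wx":0,"wy":0,"wz":0.12,"tx":0,"ty":0,"tz":0,"claw":-0.3},{"wx":0,"wy":0,"wz":0.12,"tx":0,"ty":0,"tz":0,"claw":-0.3}]}}

```text
clock: 14.35
tool_pos: [0.5591, -0.032, 0.1423]
eef_rot: [0.311, 0.95, 0.0, 0.001]
ft_force: [-0.0, -0.0, -1.3]
width: 0.594
```

```bash
python3 st2.py
```

```text
t 14.35 pos [ 0.5591 -0.032   0.1423] yaw 2.5088 zaxis [ 0.0021 -0.0004 -1.    ] w 0.594 F [-0.0335 -0.0102 -1.2913] T [ 0.1156 -0.1974  0.259 ] q7 0.41
tool shift units [0.0121 0.012  0.0168] rows 0.01681060997455224
w units [0.0085 0.0126 2.2115]
```

Request:
{"op": "servo_tool", "data": {"commands": [{"wx":0,"wy":0,"wz":0.12,"tx":0,"ty":0,"tz":0,"claw":-0.3},{"wx":0,"wy":0,"wz":0.12,"tx":0,"ty":0,"tz":0,"claw":-0.3}]}}

```text
clock: 14.55
tool_pos: [0.5591, -0.032, 0.1424]
eef_rot: [0.328, 0.945, 0.0, 0.001]
ft_force: [-0.1, 0.6, -1.9]
width: 0.593
```

```bash
python3 st2.py
```

```text
t 14.55 pos [ 0.5591 -0.032   0.1424] yaw 2.4722 zaxis [ 0.002  -0.0005 -1.    ] w 0.593 F [-0.142   0.554  -1.8516] T [ 0.0692 -0.2366  0.2148] q7 0.38
tool shift units [0.0125 0.0118 0.0171] rows 0.017058931810761603
w units [0.0082 0.0126 1.9498]
```

Request:
{"op": "servo_tool", "data": {"commands": [{"wx":0,"wy":0,"wz":0.12,"tx":0,"ty":0,"tz":0,"claw":-0.3},{"wx":0,"wy":0,"wz":0.12,"tx":0,"ty":0,"tz":0,"claw":-0.3}]}}

```text
clock: 14.75
tool_pos: [0.5591, -0.0321, 0.1424]
eef_rot: [0.346, 0.938, 0.0, 0.001]
ft_force: [0.6, 0.8, -1.2]
width: 0.592
```

```bash
python3 st2.py
```

```text
t 14.75 pos [ 0.5591 -0.0321  0.1424] yaw 2.4357 zaxis [ 0.002  -0.0006 -1.    ] w 0.592 F [ 0.5664  0.8344 -1.1924] T [ 0.0777 -0.189   0.2411] q7 0.35
tool shift units [0.0129 0.013  0.0173] rows 0.017302912248302212
w units [0.0071 0.013  1.688 ]
```

Request:
{"op": "servo_tool", "data": {"commands": [{"wx":0,"wy":0,"wz":0.12,"tx":0,"ty":0,"tz":0,"claw":-0.3},{"wx":0,"wy":0,"wz":0.12,"tx":0,"ty":0,"tz":0,"claw":-0.3}]}}

```text
clock: 14.95
tool_pos: [0.559, -0.0322, 0.1423]
eef_rot: [0.363, 0.932, -0.0, 0.001]
ft_force: [1.1, 0.9, -2.3]
width: 0.592
```

```bash
python3 st2.py
```

```text
t 14.95 pos [ 0.559  -0.0322  0.1423] yaw 2.3991 zaxis [ 0.0018 -0.0008 -1.    ] w 0.592 F [ 1.1133  0.8562 -2.2572] T [ 0.0943 -0.2013  0.2429] q7 0.32
tool shift units [0.0136 0.0144 0.0167] rows 0.016656677371935158
w units [0.006  0.0126 1.4259]
```

Request:
{"op": "servo_tool", "data": {"commands": [{"wx":0,"wy":0,"wz":0.12,"tx":0,"ty":0,"tz":0,"claw":-0.3},{"wx":0,"wy":0,"wz":0.12,"tx":0,"ty":0,"tz":0,"claw":-0.3}]}}

```text
clock: 15.15
tool_pos: [0.559, -0.0322, 0.1424]
eef_rot: [0.379, 0.925, -0.0, 0.001]
ft_force: [0.1, -0.1, -1.5]
width: 0.593
```

```bash
python3 st2.py
```

```text
t 15.15 pos [ 0.559  -0.0322  0.1424] yaw 2.3641 zaxis [ 0.0018 -0.0012 -1.    ] w 0.593 F [ 0.0729 -0.1242 -1.5085] T [ 0.0155 -0.1642  0.6333] q7 0.29
tool shift units [0.0139 0.015  0.017 ] rows 0.017016731313514156
w units [0.0043 0.0152 1.1754]
```

Request:
{"op": "servo_tool", "data": {"commands": [{"wx":0,"wy":0,"wz":0.06,"tx":0,"ty":0,"tz":0,"claw":-0.3}]}}

```text
clock: 15.25
tool_pos: [0.559, -0.0323, 0.1424]
eef_rot: [0.382, 0.924, -0.0, 0.001]
ft_force: [-0.1, -0.5, -2.4]
width: 0.596
```

```bash
python3 st2.py
```

```text
t 15.25 pos [ 0.559  -0.0323  0.1424] yaw 2.3569 zaxis [ 0.0021 -0.0019 -1.    ] w 0.596 F [-0.1261 -0.4817 -2.3542] T [ 0.0472 -0.2224  0.7216] q7 0.28
tool shift units [0.0147 0.0155 0.0176] rows 0.017630583672102757
w units [0.0027 0.0199 1.1237]
```

Request:
{"op": "servo_tool", "data": {"commands": [{"wx":0,"wy":0,"wz":0.06,"tx":0,"ty":0,"tz":0,"claw":-0.3}]}}

```text
clock: 15.35
tool_pos: [0.559, -0.0323, 0.1424]
eef_rot: [0.385, 0.923, -0.001, 0.002]
ft_force: [-0.3, -0.7, -1.8]
width: 0.594
```

```bash
python3 st2.py
```

```text
t 15.35 pos [ 0.559  -0.0323  0.1424] yaw 2.3502 zaxis [ 0.0022 -0.0025 -1.    ] w 0.594 F [-0.3209 -0.6706 -1.7612] T [ 0.0294 -0.164   0.9371] q7 0.27
tool shift units [0.0145 0.0153 0.017 ] rows 0.017021243453700558
w units [0.0008 0.0239 1.0754]
```

Request:
{"op": "servo_tool", "data": {"commands": [{"wx":0,"wy":0,"wz":0,"tx":0,"ty":0,"tz":0,"claw":-0.3},{"wx":0,"wy":0,"wz":0,"tx":0,"ty":0,"tz":0,"claw":-0.3}]}}

```text
clock: 15.55
tool_pos: [0.5589, -0.0323, 0.1424]
eef_rot: [0.385, 0.923, -0.001, 0.002]
ft_force: [-0.4, -1.6, -2.4]
width: 0.598
```

```bash
python3 st2.py
```

```text
t 15.55 pos [ 0.5589 -0.0323  0.1424] yaw 2.3512 zaxis [ 0.0024 -0.0029 -1.    ] w 0.598 F [-0.4483 -1.5627 -2.3964] T [ 0.0347 -0.1846  0.6713] q7 0.28
tool shift units [0.0144 0.0157 0.0173] rows 0.01727185280878252
w units [-0.0006  0.0273  1.0827]
```

Request:
{"op": "servo_tool", "data": {"commands": [{"wx":0,"wy":0,"wz":0.05,"tx":0,"ty":0,"tz":0,"claw":-0.3},{"wx":0,"wy":0,"wz":0.03,"tx":0,"ty":0,"tz":0,"claw":-0.3}]}}

```text
clock: 15.75
tool_pos: [0.5589, -0.0323, 0.1424]
eef_rot: [0.389, 0.921, -0.001, 0.002]
ft_force: [-0.4, -0.5, -2.1]
width: 0.594
```

```bash
python3 st2.py
```

```text
t 15.75 pos [ 0.5589 -0.0323  0.1424] yaw 2.3423 zaxis [ 0.0026 -0.0036 -1.    ] w 0.594 F [-0.4229 -0.532  -2.1104] T [-0.0171 -0.1511  1.0843] q7 0.27
tool shift units [0.0149 0.0159 0.0171] rows 0.017115041815912873
w units [-0.0022  0.0319  1.0189]
```

Run:
```python
from h import *
for i in range(6):
    p,d=ctrl.snapshot('top' if i%2 else 'scene'); s=ctrl.get_state(); print(s['clock'],s['wrist_torque'][2])
```

```text
15.8 1.0689964162104244
15.85 1.114977794647501
15.9 1.1120418040443967
15.95 1.1441921663315222
16.0 1.0761487866050823
16.05 1.0735721542062355
```

Request:
{"op": "servo_tool", "data": {"commands": [{"wx":0,"wy":0,"wz":0.01,"tx":0,"ty":0,"tz":0,"claw":-0.3}]}}

```text
clock: 16.15
tool_pos: [0.5589, -0.0323, 0.1424]
eef_rot: [0.39, 0.921, -0.001, 0.002]
ft_force: [-0.1, -0.2, -0.9]
width: 0.596
```

Run:
```python
from h import *
for i in range(8):
    p,d=ctrl.snapshot('top' if i%2 else 'scene'); s=ctrl.get_state(); print(s['clock'],s['wrist_torque'][2])
go((.559,-.0312,.1415),2.35)
```

```text
16.2 1.052537855964462
16.25 1.1662336204121675
16.3 1.1138967716311028
16.35 1.144669565871219
16.4 1.1704476823963519
16.45 1.1056199441094636
16.5 1.1418851640451126
16.55 1.1065567986208196
t 16.55 pos [ 0.559  -0.0323  0.1424] yaw 2.34 zaxis [ 0.0025 -0.0033 -1.    ] w 0.591 F [-0.1606 -1.3108 -0.9759] T [-0.0767 -0.2643  1.1066] q7 0.27
tool shift units [0.0146 0.0153 0.0172] rows 0.017150534938257925
w units [-0.0035  0.0296 -0.0715]
```

Request:
{"op": "servo_tool", "data": {"commands": [{"wx":0,"wy":0,"wz":0,"tx":0,"ty":0,"tz":0,"claw":-0.3}]}}

```text
clock: 16.65
tool_pos: [0.559, -0.0323, 0.1424]
eef_rot: [0.39, 0.921, -0.001, 0.002]
ft_force: [0.4, -0.7, -1.3]
width: 0.591
```

Run:
```python
from h import *
for i in range(6):
    p,d=ctrl.snapshot('top' if i%2 else 'scene'); s=ctrl.get_state(); print(s['clock'],s['wrist_torque'][2])
```

```text
16.7 1.1519204247801529
16.75 1.1379247031980995
16.8 1.1474583559249565
16.85 1.109513113950487
16.9 1.1360276908280773
16.95 1.1010561658225788
```

Request:
{"op": "servo_tool", "data": {"commands": [{"wx":0,"wy":0,"wz":-0.04,"tx":0,"ty":0,"tz":0,"claw":-0.3}]}}

```text
clock: 17.05
tool_pos: [0.5589, -0.0323, 0.1423]
eef_rot: [0.388, 0.922, -0.001, 0.002]
ft_force: [-0.1, -0.7, -1.2]
width: 0.597
```

Run:
```python
from h import *
for i in range(6):
    p,d=ctrl.snapshot('top' if i%2 else 'scene'); s=ctrl.get_state(); print(s['clock'],s['wrist_torque'][2])
go((.559,-.0312,.1415),2.35)
```

```text
17.1 0.8028012427150787
17.15 0.8193338255712409
17.2 0.7542529924358405
17.25 0.7725485606385608
17.3 0.7453514852349797
17.35 0.7300106270229155
t 17.35 pos [ 0.5589 -0.0323  0.1423] yaw 2.3449 zaxis [ 0.0024 -0.0031 -1.    ] w 0.593 F [ 0.2306 -0.9894 -1.4241] T [-0.0295 -0.1494  0.73  ] q7 0.27
tool shift units [0.0144 0.0158 0.0169] rows 0.016893635898108886
w units [-0.003   0.0279 -0.0367]
```

Request:
{"op": "servo_tool", "data": {"commands": [{"wx":0,"wy":0,"wz":0.025,"tx":0,"ty":0,"tz":0,"claw":-0.3}]}}

```text
clock: 17.45
tool_pos: [0.5589, -0.0323, 0.1424]
eef_rot: [0.389, 0.921, -0.001, 0.002]
ft_force: [-0.1, -0.5, -2.1]
width: 0.595
```

Run:
```python
from h import *
for i in range(8):
    p,d=ctrl.snapshot('top' if i%2 else 'scene'); s=ctrl.get_state(); print(s['clock'],s['wrist_torque'][2])
```

```text
17.5 0.9043423741522902
17.55 1.0149082624276535
17.6 0.9980044331834327
17.65 1.0329561014644284
17.7 1.0735355473701644
17.75 1.0645232717549369
17.8 1.0119477933092493
17.85 1.1133665050972898
```

Request:
{"op": "servo_tool", "data": {"commands": [{"wx":0,"wy":0,"wz":0,"tx":0,"ty":0,"tz":0,"claw":0.6},{"wx":0,"wy":0,"wz":0,"tx":0,"ty":0,"tz":0,"claw":0.6},{"wx":0,"wy":0,"wz":0,"tx":0,"ty":0,"tz":0,"claw":0.6},{"wx":0,"wy":0,"wz":0,"tx":0,"ty":0,"tz":-0.1,"claw":0.6},{"wx":0,"wy":0,"wz":0,"tx":0,"ty":0,"tz":-0.3,"claw":0.6},{"wx":0,"wy":0,"wz":0,"tx":0,"ty":0,"tz":-0.5,"claw":0.6},{"wx":0,"wy":0,"wz":0,"tx":0,"ty":0,"tz":-0.5,"claw":0.6},{"wx":0,"wy":0,"wz":-0.6,"tx":0,"ty":0,"tz":-0.4,"claw":0.6},{"wx":0,"wy":0,"wz":-0.8,"tx":0,"ty":0,"tz":-0.1,"claw":0.2},{"wx":0,"wy":0,"wz":-0.5,"tx":0,"ty":0,"tz":0,"claw":0},{"wx":0,"wy":0,"wz":0,"tx":0,"ty":0,"tz":0,"claw":-0.3}]}}

```text
clock: 18.95
tool_pos: [0.5599, -0.0323, 0.2453]
eef_rot: [0.27, 0.963, 0.001, 0.002]
ft_force: [0.6, -0.4, 0.0]
width: 0.59
```

Run:
```python
from h import *
y=-.517;ax=np.array([.559,-.032]); t=ax-.049*np.array([np.cos(y),np.sin(y)])
go((t[0],t[1],.24),np.pi+y)
snap('top','t6'); crop('t6','t6c',285,150,355,230,7)
snap('scene','s6'); crop('s6','s6c',265,165,335,235,8)
```

```text
t 18.95 pos [ 0.5599 -0.0323  0.2453] yaw 2.5943 zaxis [ 0.0049  0.0014 -1.    ] w 0.59 F [ 0.6003 -0.4141  0.0194] T [-0.0198 -0.186  -0.0014] q7 0.58
tool shift units [ 0.9981 -0.0341  0.103 ] rows 0.9980967328494846
w units [ 0.0265  0.0253 -0.217 ]
```

View pics/t6c.png

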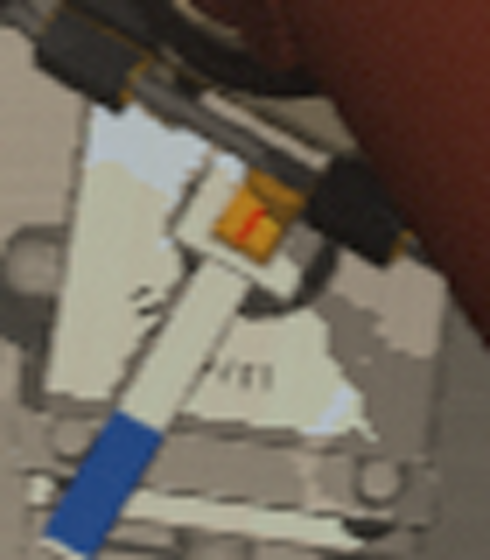

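View pics/s6c.png

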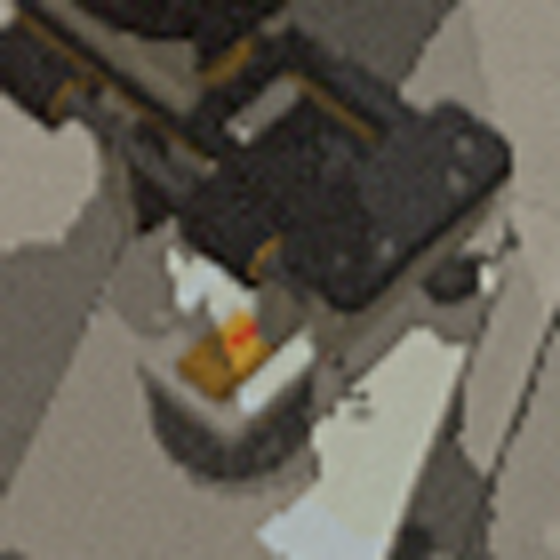

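Request:
{"op": "servo_tool", "data": {"commands": [{"wx":0.03,"wy":0.03,"wz":-0.2,"tx":0.35,"ty":0,"tz":0,"claw":-0.3},{"wx":0,"wy":0,"wz":0,"tx":0.35,"ty":0,"tz":0.1,"claw":-0.3},{"wx":0,"wy":0,"wz":0,"tx":0.25,"ty":-0.02,"tz":0.1,"claw":-0.3},{"wx":0,"wy":0,"wz":0,"tx":0,"ty":0,"tz":0.1,"claw":-0.3},{"wx":0,"wy":0,"wz":0,"tx":0,"ty":0,"tz":0,"claw":-0.3}], "force": 8}}

```text
clock: 19.55
tool_pos: [0.5169, -0.0091, 0.2285]
eef_rot: [0.261, 0.965, -0.001, -0.002]
ft_force: [0.2, -1.7, -1.2]
width: 0.349
```

```bash
cat > st3.py <<'E'
from h import *
go((.5166,-.0076,.181),np.pi-.517)
E
python3 st3.py
```

```text
t 19.55 pos [ 0.5169 -0.0091  0.2285] yaw 2.613 zaxis [-0.0033 -0.0005 -1.    ] w 0.349 F [ 0.2265 -1.6734 -1.1797] T [-0.0659 -0.1143 -0.0007] q7 0.53
tool shift units [0.0175 0.0246 0.9498] rows 0.9498444709668636
w units [-0.0148 -0.0185 -0.0833]
```

Request:
{"op": "servo_tool", "data": {"commands": [{"wx":-0.01,"wy":-0.02,"wz":-0.08,"tx":0.015,"ty":0.025,"tz":0.3,"claw":-0.3},{"wx":0,"wy":0,"wz":0,"tx":0,"ty":0,"tz":0.3,"claw":-0.3},{"wx":0,"wy":0,"wz":0,"tx":0,"ty":0,"tz":0.2,"claw":-0.3},{"wx":0,"wy":0,"wz":0,"tx":0,"ty":0,"tz":0,"claw":-0.3}]}}

```text
clock: 19.95
tool_pos: [0.5202, -0.0091, 0.1874]
eef_rot: [0.259, 0.966, 0.0, 0.002]
ft_force: [-0.2, 0.4, 1.2]
width: 0.354
```

```bash
python3 st3.py
```

```text
t 19.95 pos [ 0.5202 -0.0091  0.1874] yaw 2.6186 zaxis [ 0.003  -0.0005 -1.    ] w 0.354 F [-0.2048  0.4119  1.2487] T [ 0.0012 -0.0756  0.0113] q7 0.49
tool shift units [ 0.0775 -0.01    0.1284] rows 0.12843480885043115
w units [ 0.0073  0.0206 -0.0429]
```

Request:
{"op": "servo_tool", "data": {"commands": [{"wx":0.01,"wy":0.02,"wz":-0.04,"tx":0.07,"ty":-0.01,"tz":0.1,"claw":-0.3},{"wx":0,"wy":0,"wz":0,"tx":0,"ty":0,"tz":0,"claw":-0.3},{"wx":0,"wy":0,"wz":0,"tx":0,"ty":0,"tz":0,"claw":-0.3}]}}

```text
clock: 20.25
tool_pos: [0.518, -0.0077, 0.1828]
eef_rot: [0.256, 0.967, 0.0, 0.001]
ft_force: [0.5, 0.2, 0.5]
width: 0.347
```

```bash
python3 st3.py
```

```text
t 20.25 pos [ 0.518  -0.0077  0.1828] yaw 2.6234 zaxis [ 0.0013  0.0002 -1.    ] w 0.347 F [0.5269 0.2132 0.4939] T [ 0.006  -0.1349  0.075 ] q7 0.48
tool shift units [ 0.0246 -0.0117  0.0361] rows 0.0361302250493496
w units [ 0.006   0.0073 -0.0086]
```

Request:
{"op": "servo_tool", "data": {"commands": [{"wx":0,"wy":0,"wz":0,"tx":0.02,"ty":-0.005,"tz":0.02,"claw":-0.5},{"wx":0,"wy":0,"wz":0,"tx":0,"ty":0,"tz":0,"claw":-0.55},{"wx":0,"wy":0,"wz":0,"tx":0,"ty":0,"tz":0,"claw":-0.57}]}}

```text
clock: 20.55
tool_pos: [0.5174, -0.0073, 0.1827]
eef_rot: [0.256, 0.967, 0.0, 0.002]
ft_force: [-0.9, 0.2, 0.6]
width: 0.214
```

```bash
python3 st3.py
```

```text
t 20.55 pos [ 0.5174 -0.0073  0.1827] yaw 2.6232 zaxis [ 0.0033  0.0001 -1.    ] w 0.214 F [-0.8591  0.168   0.6186] T [-0.0235 -0.0846  0.0414] q7 0.48
tool shift units [ 0.0114 -0.0141  0.0344] rows 0.03443311444103585
w units [ 0.0124  0.0202 -0.0099]
```

Request:
{"op": "servo_tool", "data": {"commands": [{"wx":0,"wy":0,"wz":0,"tx":0,"ty":0,"tz":0,"claw":-1},{"wx":0,"wy":0,"wz":0,"tx":0,"ty":0,"tz":0,"claw":-1},{"wx":0,"wy":0,"wz":0,"tx":0,"ty":0,"tz":0,"claw":-1}], "force": 8}}

```text
clock: 20.85
tool_pos: [0.5171, -0.0078, 0.1828]
eef_rot: [0.256, 0.967, -0.0, 0.001]
ft_force: [0.1, 0.1, -0.5]
width: 0.194
```

```bash
python3 st3.py
```

```text
t 20.85 pos [ 0.5171 -0.0078  0.1828] yaw 2.6229 zaxis [ 0.0028 -0.0008 -1.    ] w 0.194 F [ 0.0826  0.1219 -0.5121] T [-0.0163 -0.1902  0.0033] q7 0.48
tool shift units [ 0.0115 -0.0022  0.0354] rows 0.03536055867016362
w units [ 0.0049  0.0205 -0.0123]
```

Request:
{"op": "servo_tool", "data": {"commands": [{"wx":0,"wy":0,"wz":0,"tx":0,"ty":0,"tz":0,"claw":-1},{"wx":0,"wy":0,"wz":0,"tx":0,"ty":0,"tz":-0.06,"claw":-1},{"wx":0,"wy":0,"wz":0,"tx":0,"ty":0,"tz":-0.1,"claw":-1},{"wx":0,"wy":0,"wz":0,"tx":0,"ty":0,"tz":-0.1,"claw":-1}], "force": 25}}

```text
clock: 21.25
tool_pos: [0.518, -0.0083, 0.1943]
eef_rot: [0.257, 0.966, 0.001, 0.002]
ft_force: [3.6, -0.0, -9.4]
width: 0.189
```

```bash
python3 st3.py
```

```text
t 21.25 pos [ 0.518  -0.0083  0.1943] yaw 2.6224 zaxis [ 0.0034  0.0009 -1.    ] w 0.189 F [ 3.598  -0.0284 -9.412 ] T [ 0.0501 -1.0632 -0.0184] q7 0.5
tool shift units [ 0.0316 -0.0015  0.2662] rows 0.2662210493990588
w units [ 0.0178  0.0176 -0.0154]
```

Request:
{"op": "servo_tool", "data": {"commands": [{"wx":0,"wy":0,"wz":0,"tx":0,"ty":0,"tz":0,"claw":-1}]}}

```text
clock: 21.35
tool_pos: [0.5181, -0.0082, 0.1947]
eef_rot: [0.257, 0.966, 0.001, 0.002]
ft_force: [1.0, 1.2, -4.3]
width: 0.189
```

```bash
python3 st3.py
python3 - <<'E'
from h import *
snap('scene','s7'); crop('s7','s7c',265,165,335,235,8)
E
```

```text
t 21.35 pos [ 0.5181 -0.0082  0.1947] yaw 2.6219 zaxis [ 0.0035  0.0014 -1.    ] w 0.189 F [ 0.9508  1.1977 -4.2891] T [ 0.2356 -0.2717 -0.0161] q7 0.5
tool shift units [ 0.0325 -0.0042  0.2737] rows 0.2737010298446063
w units [ 0.021   0.017  -0.0196]
```

View pics/s7c.png

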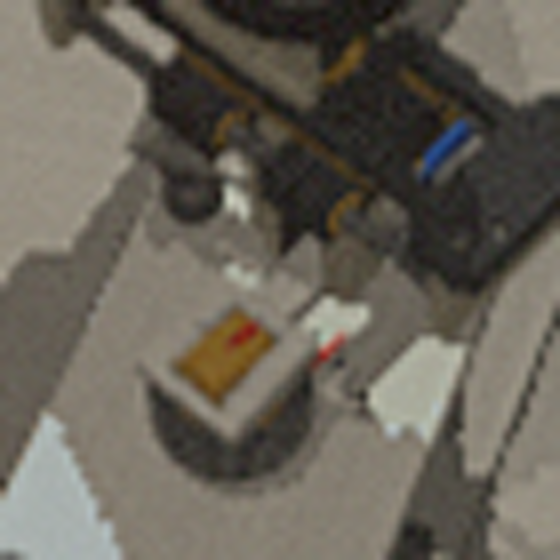

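Request:
{"op": "servo_tool", "data": {"commands": [{"wx":0.02,"wy":0.02,"wz":0,"tx":0.02,"ty":0,"tz":-0.04,"claw":-1},{"wx":0,"wy":0,"wz":0,"tx":0,"ty":0,"tz":-0.06,"claw":-1},{"wx":0,"wy":0,"wz":0,"tx":0,"ty":0,"tz":-0.06,"claw":-1},{"wx":0,"wy":0,"wz":0,"tx":0,"ty":0,"tz":-0.2,"claw":-1},{"wx":0,"wy":0,"wz":0,"tx":0,"ty":0,"tz":-0.4,"claw":-1},{"wx":0,"wy":0,"wz":0,"tx":0,"ty":0,"tz":-0.4,"claw":-1}]}}

```text
clock: 22.0
tool_pos: [0.5164, -0.0103, 0.2525]
eef_rot: [0.257, 0.966, -0.002, -0.002]
ft_force: [0.8, 0.5, -1.9]
width: 0.191
```

```bash
python3 st3.py
python3 - <<'E'
from h import *
snap('scene','s8'); crop('s8','s8c',265,165,335,235,8)
go((.503,.258,.26),3.07)
E
```

```text
t 22.0 pos [ 0.5164 -0.0103  0.2525] yaw 2.621 zaxis [-0.0051 -0.0023 -1.    ] w 0.191 F [ 0.8315  0.5337 -1.8998] T [ 0.0181 -0.205   0.0475] q7 0.57
tool shift units [0.0186 0.0543 1.4292] rows 1.4292169485893693
w units [-0.0323 -0.0236 -0.0253]
t 22.05 pos [ 0.5183 -0.0094  0.2559] yaw 2.6211 zaxis [ 0.0014 -0.002  -1.    ] w 0.188 F [ 2.4836  0.8972 -0.0541] T [ 0.0587 -0.2886  0.0255] q7 0.57
tool shift units [ 2.9246  4.4881 -0.094 ] rows 4.488065414879293
w units [-0.0112  0.0141 -3.2152]
```

View pics/s8c.png

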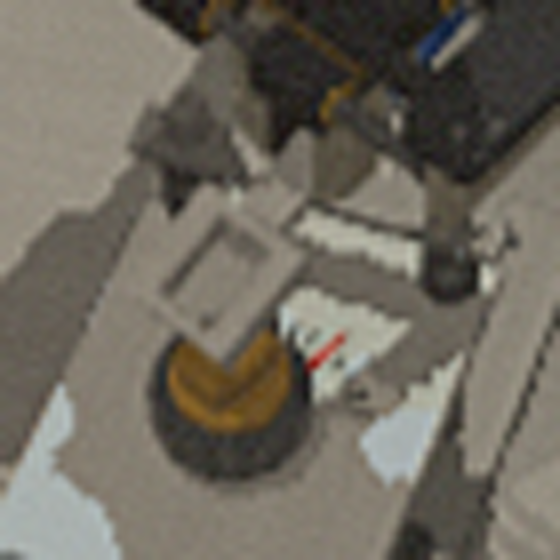

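Request:
{"op": "servo_tool", "data": {"commands": [{"wx":0,"wy":0,"wz":0,"tx":0.3,"ty":0.5,"tz":0,"claw":-1},{"wx":0,"wy":0,"wz":0,"tx":0.5,"ty":0.75,"tz":0,"claw":-1},{"wx":0,"wy":0,"wz":0,"tx":0.5,"ty":0.75,"tz":0,"claw":-1},{"wx":0,"wy":0,"wz":0,"tx":0.5,"ty":0.75,"tz":0,"claw":-1},{"wx":0,"wy":0,"wz":0,"tx":0.4,"ty":0.6,"tz":0,"claw":-1},{"wx":0,"wy":0,"wz":0,"tx":0.3,"ty":0.4,"tz":0,"claw":-1},{"wx":0,"wy":0,"wz":0,"tx":0.1,"ty":0.2,"tz":0,"claw":-1}]}}

```text
clock: 22.75
tool_pos: [0.4975, 0.2313, 0.2554]
eef_rot: [0.26, 0.965, -0.006, -0.003]
ft_force: [-0.2, -0.2, -1.8]
width: 0.188
```

Run:
```python
from h import *
go((.503,.258,.26),3.07)
snap('top','t9'); crop('t9','t9c',296,160,346,210,10)
snap('scene','s9'); crop('s9','s9c',270,190,320,240,10)
a=cv2.imread('pics/t9c.png');b=cv2.imread('pics/s9c.png'); cv2.imwrite('pics/o9.png',cv2.resize(np.hstack([a,b]),(800,400)))
```

```text
t 22.75 pos [0.4975 0.2313 0.2554] yaw 2.6148 zaxis [-0.0095 -0.0102 -0.9999] w 0.188 F [-0.1504 -0.1514 -1.8387] T [ 0.0212 -0.1899 -0.0214] q7 0.12
tool shift units [ 0.1747  0.5156 -0.0975] rows 0.5155902800596298
w units [-0.0908 -0.0441 -3.2602]
```

View pics/o9.png

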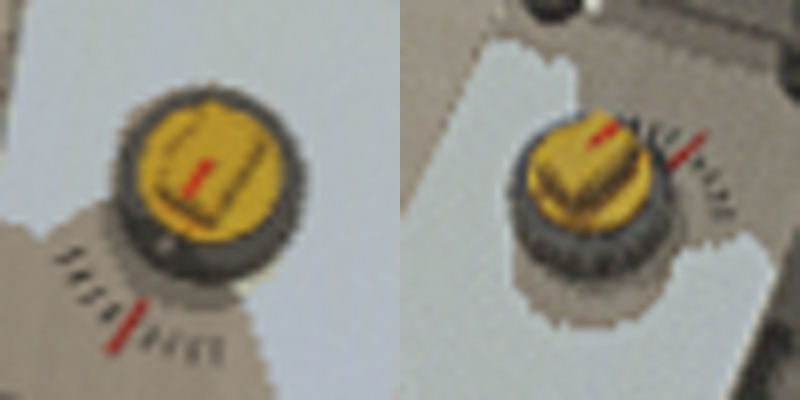

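Run:
```python
from h import *
for fn,n,bm,bi in(('t9','top',(310,176,326,190),(306,194,318,207)),('s9','scene',(290,200,300,210),(302,204,313,213)),('top0','top',(316,178,325,188),(309,195,316,206)),('scene0','scene',(290,203,299,210),(302,204,312,213))):
    p=cv2.imread('pics/'+fn+'.png').astype(float)
    r=p[:,:,2]-p[:,:,1]; r2=p[:,:,2]-np.maximum(p[:,:,1],p[:,:,0])
    out=[]
    for b,z in((bm,.178),(bi,.121)):
        x0,y0,x1,y1=b; w=r[y0:y1,x0:x1]
        th=w.max()*.5; w=np.clip(w-th,0,None)
        vv,uu=np.mgrid[y0:y1,x0:x1]
        P=np.array([atz(n,u,v,z)[:2] for u,v in zip(uu.ravel(),vv.ravel())]); W=w.ravel()
        c=(P*W[:,None]).sum(0)/W.sum(); C=((P-c)*W[:,None]).T@(P-c); l,V=np.linalg.eigh(C); d=V[:,1]; d=d*np.sign(d[0])
        out.append(np.arctan2(d[1],d[0])); print(fn,'c',c,'ang',out[-1],'lens',np.sqrt(l/W.sum()))
    print('mark minus index cw:', -(out[0]-out[1]), )
```

```text
t9 c [ 0.5537 -0.027 ] ang -0.570336492819908 lens [0.0009 0.0035]
t9 c [ 0.5222 -0.0059] ang -0.5790330820392824 lens [0.0008 0.0052]
mark minus index cw: -0.00869658921937444
s9 c [ 0.5505 -0.028 ] ang -0.5718811972304771 lens [0.001  0.0029]
s9 c [ 0.5204 -0.0079] ang -0.546284730208248 lens [0.0008 0.0043]
mark minus index cw: 0.025596467022229175
top0 c [ 0.553  -0.0282] ang -0.3882173274252983 lens [0.001  0.0036]
top0 c [ 0.5222 -0.006 ] ang -0.5803521652845837 lens [0.0007 0.005 ]
mark minus index cw: -0.19213483785928537
scene0 c [ 0.5505 -0.0299] ang -0.36330512383783975 lens [0.0009 0.0033]
scene0 c [ 0.5206 -0.0079] ang -0.5356128691529536 lens [0.0007 0.0045]
mark minus index cw: -0.17230774531511384
```

Mark and index line agree within about 0.02 rad. Now I'll lay the spanner back on the mat.

Request:
{"op": "servo_tool", "data": {"commands": [{"wx":0,"wy":0,"wz":-0.6,"tx":0.1,"ty":0.3,"tz":0,"claw":-1},{"wx":0,"wy":0,"wz":-0.9,"tx":0.05,"ty":0.2,"tz":0.3,"claw":-1},{"wx":0,"wy":0,"wz":-0.9,"tx":0,"ty":0,"tz":0.6,"claw":-1},{"wx":0,"wy":0,"wz":-0.8,"tx":0,"ty":0,"tz":0.7,"claw":-1},{"wx":0,"wy":0,"wz":0,"tx":0,"ty":0,"tz":0.7,"claw":-1},{"wx":0,"wy":0,"wz":0,"tx":0,"ty":0,"tz":0.7,"claw":-1},{"wx":0,"wy":0,"wz":0,"tx":0,"ty":0,"tz":0.2,"claw":-1},{"wx":0,"wy":0,"wz":0,"tx":0,"ty":0,"tz":0,"claw":-1}]}}

```text
clock: 23.65
tool_pos: [0.5114, 0.2317, 0.0893]
eef_rot: [0.045, 0.999, -0.015, -0.002]
ft_force: [-0.1, -0.1, -2.1]
width: 0.19
```

Run:
```python
from h import *
go((.503,.26,.0225),3.07)
```

```text
t 23.65 pos [0.5114 0.2317 0.0893] yaw 3.0518 zaxis [-0.0057 -0.0306 -0.9995] w 0.19 F [-0.0636 -0.1403 -2.1208] T [ 0.1143 -0.1344  0.0067] q7 0.31
tool shift units [0.2145 0.5894 1.3198] rows 1.3197764087831454
w units [-0.2217 -0.0234 -0.1304]
```

Request:
{"op": "servo_tool", "data": {"commands": [{"wx":-0.22,"wy":-0.02,"wz":-0.13,"tx":0.1,"ty":0.3,"tz":0.2,"claw":-1},{"wx":0,"wy":0,"wz":0,"tx":0.1,"ty":0.3,"tz":0.4,"claw":-1},{"wx":0,"wy":0,"wz":0,"tx":0,"ty":0,"tz":0.3,"claw":-1},{"wx":0,"wy":0,"wz":0,"tx":0,"ty":0,"tz":0,"claw":-1},{"wx":0,"wy":0,"wz":0,"tx":0,"ty":0,"tz":0,"claw":-1}]}}

```text
clock: 24.15
tool_pos: [0.5111, 0.2595, 0.0494]
eef_rot: [0.04, 0.999, 0.001, 0.006]
ft_force: [0.2, 0.1, -1.6]
width: 0.187
```

Run:
```python
from h import *
go((.503,.26,.0225),3.07)
```

```text
t 24.15 pos [0.5111 0.2595 0.0494] yaw 3.0608 zaxis [ 0.0117  0.0009 -0.9999] w 0.187 F [ 0.2324  0.1443 -1.6476] T [ 0.039  -0.1277  0.0427] q7 0.24
tool shift units [ 0.1685 -0.005   0.5364] rows 0.5364346140707896
w units [ 0.013   0.083  -0.0661]
```

Request:
{"op": "servo_tool", "data": {"commands": [{"wx":0,"wy":0.08,"wz":0,"tx":0.1,"ty":0,"tz":0.25,"claw":-1},{"wx":0,"wy":0,"wz":0,"tx":0,"ty":0,"tz":0.14,"claw":-1},{"wx":0,"wy":0,"wz":0,"tx":0,"ty":0,"tz":0.05,"claw":-1},{"wx":0,"wy":0,"wz":0,"tx":0,"ty":0,"tz":0,"claw":-1}]}}

```text
clock: 24.55
tool_pos: [0.5078, 0.2602, 0.0289]
eef_rot: [0.041, 0.999, 0.002, 0.002]
ft_force: [-0.2, -0.1, -0.8]
width: 0.19
```

Run:
```python
from h import *
go((.503,.26,.0225),3.07)
```

```text
t 24.55 pos [0.5078 0.2602 0.0289] yaw 3.0591 zaxis [ 0.0043  0.0042 -1.    ] w 0.19 F [-0.1978 -0.1114 -0.8364] T [ 0.0926 -0.1132  0.0133] q7 0.21
tool shift units [ 0.0964 -0.0122  0.128 ] rows 0.12804346641552553
w units [ 0.0326  0.0285 -0.0784]
```

Request:
{"op": "servo_tool", "data": {"commands": [{"wx":0.03,"wy":0.03,"wz":0,"tx":0,"ty":0,"tz":0.08,"claw":-1},{"wx":0,"wy":0,"wz":0,"tx":0,"ty":0,"tz":0.05,"claw":-1},{"wx":0,"wy":0,"wz":0,"tx":0,"ty":0,"tz":0.02,"claw":-1}]}}

```text
clock: 24.85
tool_pos: [0.5079, 0.2605, 0.0243]
eef_rot: [0.041, 0.999, -0.001, 0.001]
ft_force: [-1.6, -1.2, 6.5]
width: 0.187
```

Run:
```python
from h import *
go((.503,.26,.0225),3.07)
```

```text
t 24.85 pos [0.5079 0.2605 0.0243] yaw 3.0592 zaxis [ 0.0012 -0.002  -1.    ] w 0.187 F [-1.6229 -1.2149  6.5147] T [-0.2216  0.281   0.0733] q7 0.21
tool shift units [ 0.096  -0.0174  0.0359] rows 0.09604867461088094
w units [-0.0135  0.0097 -0.0771]
```

Request:
{"op": "servo_tool", "data": {"commands": [{"wx":0,"wy":0,"wz":0,"tx":0,"ty":0,"tz":0,"claw":-0.4},{"wx":0,"wy":0,"wz":0,"tx":0,"ty":0,"tz":0,"claw":-0.3},{"wx":0,"wy":0,"wz":0,"tx":0,"ty":0,"tz":-0.1,"claw":-0.3},{"wx":0,"wy":0,"wz":0,"tx":0,"ty":0,"tz":-0.3,"claw":-0.3},{"wx":0,"wy":0,"wz":0,"tx":0,"ty":0,"tz":-0.7,"claw":-0.3},{"wx":0,"wy":0,"wz":0,"tx":0,"ty":0,"tz":-0.9,"claw":-0.3},{"wx":0,"wy":0,"wz":0,"tx":0,"ty":0,"tz":-0.9,"claw":-0.3},{"wx":0,"wy":0,"wz":0,"tx":0.5,"ty":0,"tz":-0.9,"claw":-0.3},{"wx":0,"wy":0,"wz":0,"tx":0,"ty":0,"tz":-0.5,"claw":-0.3},{"wx":0,"wy":0,"wz":0,"tx":0,"ty":0,"tz":0,"claw":-0.3},{"wx":0,"wy":0,"wz":0,"tx":0,"ty":0,"tz":0,"claw":-0.3}]}}

```text
clock: 25.95
tool_pos: [0.484, 0.2642, 0.2508]
eef_rot: [0.041, 0.999, 0.001, 0.003]
ft_force: [0.8, -0.8, -0.5]
width: 0.35
```

Run:
```python
from h import *
go((.503,.26,.2),3.07)
snap('top','t10'); snap('scene','s10')
crop('s10','s10c',375,190,450,275,7)
```

```text
t 25.95 pos [0.484  0.2642 0.2508] yaw 3.0602 zaxis [ 0.0051  0.0012 -1.    ] w 0.35 F [ 0.8046 -0.7873 -0.4787] T [ 0.0332 -0.1296 -0.0323] q7 0.42
tool shift units [-0.3796 -0.0549  1.0169] rows 1.0168503942108653
w units [ 0.0115  0.036  -0.0698]
```

View pics/s10.png

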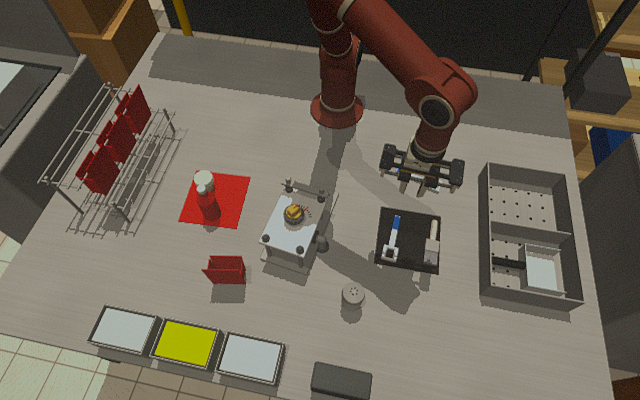

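View pics/t10.png

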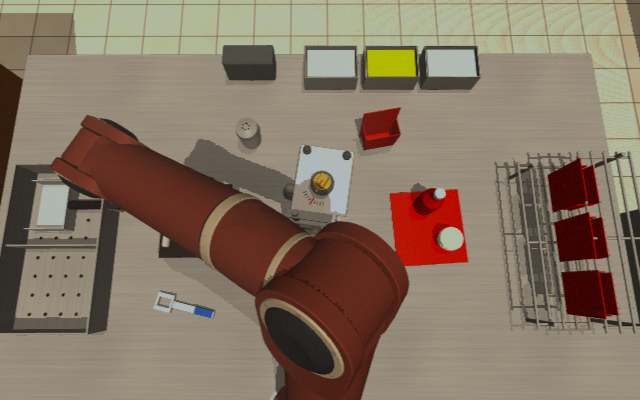

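View pics/s10c.png

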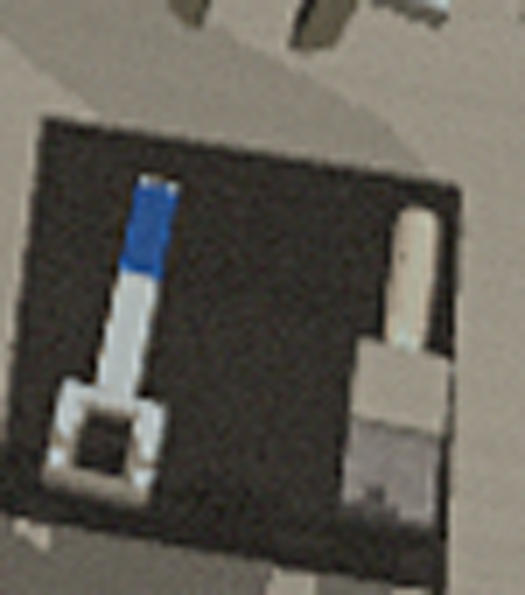

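The spanner lies flat on the mat at scene (391,240), with its middle about 50 mm from the mat's centre. The brush, carton, shaker, bottle and stack stand as before, and the gripper is clear.

Run:
```python
from h import *
print(ctrl.sign_off())
```

```text
the job is handed in; nothing more can be done
None
```

The portion adjuster is locked, the spanner is back flat on the black mat, and the job was handed in at about 26 s of the 69 s allowed.

- **Seating:** I took the spanner from the mat, which was the one farthest from the base. I seated it on the flats and swung its handle to the stop rod. The pictures showed the brass tang filling the slot and the handle lying on the tie bar beside the rod.
- **Tightening:** I turned the ring clockwise about 0.7 rad in one stroke. The ring bit partway, and the torque was then held for about 2 s, mostly between 0.75 and 1.15 N m. The highest single reading was 1.17 N m and the last hold was about 1.03 N m. So it went slightly above the 1.1 N m top of the "tight" band, but stayed well under 1.5 N m.
- **Red mark:** after the spanner came off, the top camera put the mark 0.009 rad short of the index line. The scene camera put it 0.026 rad past the line. They disagree by about the measuring error, and both are within 0.03 rad.
- **Lifting off:** the spanner dragged on the tang at about 9 N for a moment, then came free. The mark reading above was taken after that.
- **Laying down:** the spanner's middle is about 50 mm from the mat's centre.
- **Other things on the counter:** in the last pictures the brush, carton, shaker, bottle and cup stack looked unmoved. The cup under the spout was hidden from view, so I could not check it, but nothing went near it.

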